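# Move keyed guide blocks from the tray to the sloping rack

### The job

Take the keeper bar off the tray and lay it aside, then lift each handled guide block straight up out of its interlocking neighbours and stand it, handle up, flat on the sloping deck of the rack with its length up the slope. Leave the plain spacers where they are in the tray and disturb nothing else on the bench; when all the blocks are on the rack, lay the bar in the rack's two forks, evenly across them, to keep the blocks.

Things in the scene. Friction and masses are not known exactly. Their poses are not given: they have to be found in the camera images.
- block_1_mid (a point): guide block (2 to 4 are there): aluminium body 70 (x) x 28 (y) x 40 high mm, T-key on each long side (52 mm over both), black handle 26 (x) x 18 (y) x 45 high on top: grip it across its 26 mm. 85 high, 0.16 kg. Point: its middle, 42.5 mm above the underside; z up. Keys run upright in the neighbours' T-slots, 1 mm play: it comes out straight up only, free once raised 41 mm
- block_2_mid (a point): guide block (2 to 4 are there): aluminium body 70 (x) x 28 (y) x 40 high mm, T-key on each long side (52 mm over both), black handle 26 (x) x 18 (y) x 45 high on top: grip it across its 26 mm. 85 high, 0.16 kg. Point: its middle, 42.5 mm above the underside; z up. Keys run upright in the neighbours' T-slots, 1 mm play: it comes out straight up only, free once raised 41 mm
- block_3_mid (a point): guide block (2 to 4 are there): aluminium body 70 (x) x 28 (y) x 40 high mm, T-key on each long side (52 mm over both), black handle 26 (x) x 18 (y) x 45 high on top: grip it across its 26 mm. 85 high, 0.16 kg. Point: its middle, 42.5 mm above the underside; z up. Keys run upright in the neighbours' T-slots, 1 mm play: it comes out straight up only, free once raised 41 mm
- block_4_mid (a point): guide block (2 to 4 are there): aluminium body 70 (x) x 28 (y) x 40 high mm, T-key on each long side (52 mm over both), black handle 26 (x) x 18 (y) x 45 high on top: grip it across its 26 mm. 85 high, 0.16 kg. Point: its middle, 42.5 mm above the underside; z up. Keys run upright in the neighbours' T-slots, 1 mm play: it comes out straight up only, free once raised 41 mm
- spacer_1: loose aluminium spacer in the tray between two block places, 70 (x) x 31 (y) x 40 mm high, 0.35 kg, an upright T-slot in each long side, no handle; stays in the tray. Origin in the middle of its underside
- spacer_2: loose aluminium spacer in the tray between two block places, 70 (x) x 31 (y) x 40 mm high, 0.35 kg, an upright T-slot in each long side, no handle; stays in the tray. Origin in the middle of its underside
- spacer_3: loose aluminium spacer in the tray between two block places, 70 (x) x 31 (y) x 40 mm high, 0.35 kg, an upright T-slot in each long side, no handle; stays in the tray. Origin in the middle of its underside
- tray: dark steel tray fixed to the bench on one side of the robot, 92 (x) x 262 (y) mm, floor 4 mm thick. Blocks (places at y = -91.5, -30.5, 30.5, 91.5 mm) and spacers between them stand in a row along its y; slotted end pieces are part of it. Fork uprights at y = +-127 mm, 115 mm high. Origin: middle of the underside, z up
- tray_seat (a point): point in the tray's forks where the bar's centre lies at first, 102 mm above the bench; axes as the tray's
- rack: dark steel rack fixed to the bench on the other side, 110 (x) x 316 (y) mm, with a sloping deck and a fork upright at each end (y = +-154 mm, up to 157 mm high). Origin: middle of the underside, z up
- rack_deck: the rack's fixed aluminium deck, 90 mm up the slope (x, rising away from the robot) x 300 mm (y), sloping 18 degrees down to the robot. Origin: middle of its top face, 50 mm above the bench; z square to it. A 10 mm high lip on the low edge has its inner face at x = -39 mm. Room for four blocks side by side, length up the slope, e.g. 64 mm apart
- rack_seat (a point): where the bar's centre belongs in the rack's forks: midway between them, 148 mm above the bench, 26 mm to the robot's side of the rack's middle; y runs from fork to fork. The slots open upwards, 22 mm wide at the seat, 30 at the mouth, 15 mm deep. Handles of racked blocks end about 5 mm below the seated bar
- bar_mid (a point): centre of the loose keeper bar, aluminium, 16 x 16 mm, 380 mm long (y), 0.22 kg. At first it lies in the tray's forks across the row, 5 mm above the handles, so no block can come out. Lay it anywhere free on the bench meanwhile: there is room along y at the right, behind the right-hand fixture, in front of the bag sealer (about x 0.66, y -0.16)
- tape_roll: bystander: roll of clear tape, 96 mm across, 48 mm high; origin under its centre
- carton: bystander: white carton 58 x 58 x 75 mm; origin under its centre
Mind the look-alikes: they are no part of the job. Leave any blue look-alike of the part that bears block_4_mid alone.

How it is judged:
By the outcome, as a careful person would: the job done as asked, in the order asked, and still so for the second after the job is handed in, with the robot touching nothing.
Of block_1, block_2, block_3, block_4 only 2 to 4 are there at a start; the rules pass over those that are not, and their reading is None.
At some moment in a run one of keeper_bar may be knocked a few centimetres aside while the robot is not near it.
It also fails if it takes over 210 s, if anything falls off the work surface, if the arm or the gripper's body presses on something with over 40 N, if the wrist force passes 120 N, or if a joint passes its speed limit or range.

### The arm

A 6-joint arm with a two-finger parallel gripper is mounted at the origin on a cart in front of the work surface, level with it; the furniture and walls round the work are solid. World frame = base frame: x ahead of the robot, y to its left, z up, the work surface at z = 0. Lengths are in mm, angles in rad, forces in N, time in s.
With the tool pointing down it reaches from about 350 to 875 mm from the base axis. Payload 4.2 kg.
Tool frame: the origin (TCP) lies midway between the tips of the shut fingers; the grasp point (between the pads) lies 19 mm behind it; y points along the fingers, x is the direction in which the jaws open and shut, and the axes are right-handed (so a half turn about y gives the same grasp; the last joint's range is limited). The gripper opens to 85 mm and grips with 20 to 120 N. Pads are 22 mm wide; open, the fingers measure 114 mm over their backs; the gripper's body (76 mm by 85 mm) begins 54 mm behind the grasp point. The pads swing forward as they close: fully open they stand 13 mm farther back than shut.
Start: joints at [1.472, 0.385, 0.008, 0, -1.194, -0.259], TCP at [218.851, 585.409, 231.312] pointing down, gripper open.
Joint ranges: [-3.14, 3.14], [-1.21, 2.06], [-1.07, 1.41], [-3.16, 2.05], [-2.99, -0.16], [-3.1, 3.1]. Speed limits (rad/s): [2.79, 2.79, 3.14, 3.14, 3.14, 3.14].

### API

Orientations are given as a unit quaternion [x, y, z, w].
In Python, from bench import read_state, get_image, job_done gives the robot as it stands.
- The arm moves only by the tool play_rows, never from a script. Its argument "series" is a list of rows, each a list of 7 numbers: the shift along the tool's x, y, z in m, then the turn, a rotation vector about the tool's x, y, z in rad, then the finger opening in m, from 0 to 0.0854. In form: [[x, y, z, wx, wy, wz, claw], ...]. A call has 1 to 10 rows; each row shifts and turns the pose as measured when the row begins, along the tool's axes as they then stand; what a row does not reach is not made up. A row lasts 1/10 s, in which the tool goes at most 50 mm and 8.59 degrees, less where a joint would pass 70% of its speed; a pose out of reach is approached as far as the arm can. A call with a gripper value outside its range is refused whole. The fingers move at their own pace and stop on an object; the grip force is fixed at half the most. Time passes only in rows, so rows that do not move let the fingers close. It gives the time, the measured TCP pose, the force and the opening at its end, in the units of the state.
- read_state(): the state, without advancing time (a new reading comes with each control period).
- get_image(name): name is "side" or "top"; returns a dict with "color" (400x640x3 uint8, red, green, blue), "intrinsics" (3x3 intrinsics, pixels), "origin" and "orientation" of the camera in the world. Camera axes: x right, y down, z forward; pixel columns grow to the right and rows downward; lengths in mm; the calibration is good to about 2 mm. A picture is of the moment at which its call begins. There is no depth.
- job_done(): hands the job in, once; it reports no verdict.
The state is a dict: "clock": time; "joints": joint angles; "joint_vel": joint speeds; "joint_efforts": joint torques, N m; "position": TCP position; "ee_rot": TCP orientation; "contact_force": force on the tool from outside, world axes, zero at the start; "wrist_torque": the same for the moment, N m; "gripper_width": finger opening in mm.
Only numpy, scipy, OpenCV 4.12 (cv2) and the standard library are available. Lean on these libraries where they do the work, as an engineer would, in place of code of your own. Each camera call takes 0.05 s, during which the arm holds its last target. There are 200 camera calls.

## Working session

There is one attempt and no reset: what is moved stays moved. The work goes in short steps, Python scripts to look and compute and a tool call to move; the robot and the scene stay as the last step left them, time stands still between calls to the robot, and variables do not carry over. Pictures are saved under pics/ and viewed, about 12 in all and at most 16, crops included, and the job is handed in when it is done.

Besides the shell and the picture viewer there is one more tool, called after "Call:" as name([rows], argument=value, ...), one row to a line, values as JSON. play_rows: Moves the arm, as the interface text tells. Its arguments: {"type":"object","properties":{"series":{"type":"array","items":{"type":"array","items":{"type":"number"}}}},"required":["series"]}

```bash
mkdir -p pics; ls
cat > h.py <<'E'
import numpy as np, cv2
from scipy.spatial.transform import Rotation as R
from bench import read_state, get_image, job_done
def snap(n,f):
    d=get_image(n); np.savez('pics/%s.npz'%f,**{k:np.array(v) for k,v in d.items()})
    cv2.imwrite('pics/%s.png'%f,d['color'][:,:,::-1]); return d
def load(f): return np.load('pics/%s.npz'%f)
def ray(d,u,v):
    K=np.array(d['intrinsics']).reshape(3,3); r=R.from_quat(d['orientation']).apply(np.linalg.solve(K,[u,v,1.]))
    return np.array(d['origin'],float),r
def atz(d,u,v,z):
    o,r=ray(d,u,v); return o+r*(z-o[2])/r[2]
def proj(d,p):
    K=np.array(d['intrinsics']).reshape(3,3); c=R.from_quat(d['orientation']).inv().apply(np.atleast_2d(p)-np.array(d['origin'])); q=c@K.T; return q[:,:2]/q[:,2:]
E
python3 - <<'E'
from h import *
for n in('top','side'):
    d=snap(n,n+'0'); print(n,d['intrinsics'],d['origin'],d['orientation'], np.shape(d['orientation']))
print(read_state())
E
```

```text
pics
top [[413.55417712   0.         319.49603945]
 [  0.         413.55417712 196.6386194 ]
 [  0.           0.           1.        ]] [ 269.20254658  115.49809001 1434.06426443] [-0.67914973  0.72443719 -0.08526602  0.08170744] (4,)
side [[372.68032706   0.         317.99826093]
 [  0.         372.68032706 204.69393611]
 [  0.           0.           1.        ]] [  13.99678305 -777.06852785  742.6319653 ] [ 0.84000296 -0.24088425  0.14673471 -0.46350699] (4,)
{'clock': 0.1, 'joints': array([ 1.47158471e+00,  3.85500533e-01,  6.76934611e-03, -4.19311366e-04,
       -1.19399135e+00, -2.58610816e-01]), 'joint_vel': array([ 0.00074023, -0.00199322,  0.00375261,  0.00061983,  0.00080999,
        0.00116067]), 'joint_efforts': array([-3.65522274e-04, -3.93321240e+01,  1.88929045e+01,  4.19791505e+00,
       -2.61735666e-03,  4.38426468e-06]), 'position': array([218.69711469, 584.94081465, 230.32337594]), 'ee_rot': array([ 0.40354132, -0.58060005,  0.58145803, -0.40244818]), 'contact_force': array([ 0.18778666, -0.5973998 ,  0.01413553]), 'wrist_torque': array([-0.01417984, -0.01351358,  0.03582462]), 'gripper_width': 85.3159485040614}
```

View pics/top0.png

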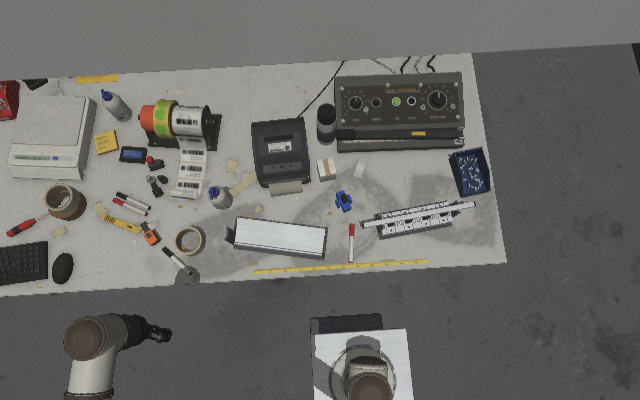

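View pics/side0.png

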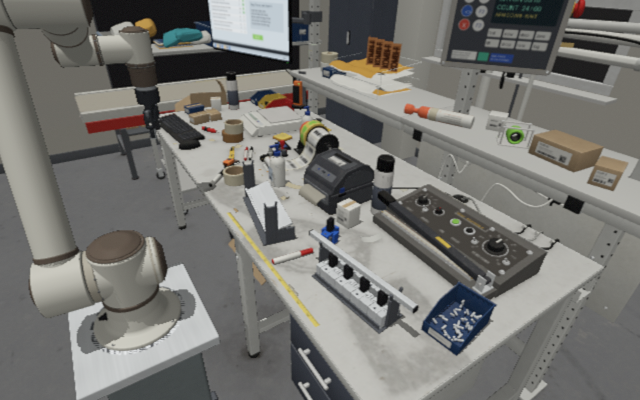

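The top view shows the tray with its bar at about (418,217), the rack at (280,238), and the blue look-alike at (343,200). I'll zoom in next.

Run:
```python
from h import *
t=cv2.imread('pics/top0.png'); s=cv2.imread('pics/side0.png')
a=cv2.resize(t[185:265,220:340],None,fx=6,fy=6,interpolation=2)[:300]
A=cv2.resize(t[190:250,350:483],None,fx=6,fy=6,interpolation=2)
B=cv2.resize(s[225:335,300:425],None,fx=6,fy=5,interpolation=2)
cv2.imwrite('pics/a.png',A); 
C=cv2.resize(t[205:270,225:338],(798,459),interpolation=2)
D=np.zeros((600,798,3),np.uint8)
cv2.imwrite('pics/ab.png',np.vstack([cv2.resize(t[190:245,350:483],(798,330),interpolation=2)]))
cv2.imwrite('pics/b.png',B)
cv2.imwrite('pics/c.png',C)
for u,v in [(361,224),(475,204.5),(418,214)]: print(atz(load('top0'),u,v,110).round(1))
```

```text
[488.5 -30.  110. ]
[ 528.8 -408.2  110. ]
[ 509.3 -218.2  110. ]
```

View pics/ab.png

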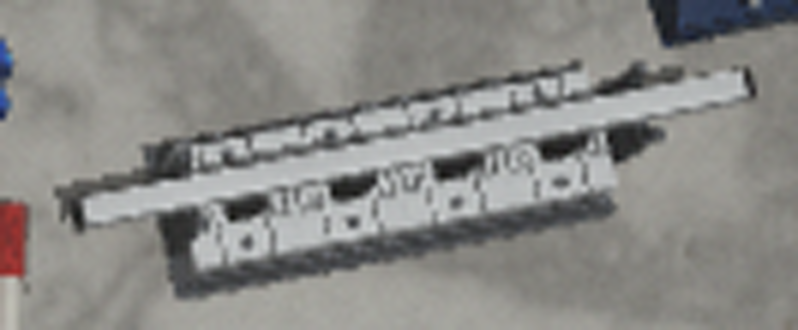

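View pics/b.png

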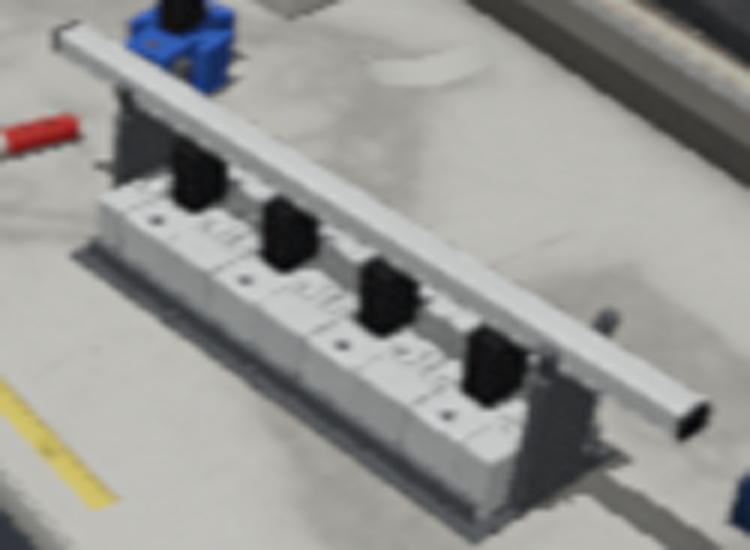

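View pics/c.png

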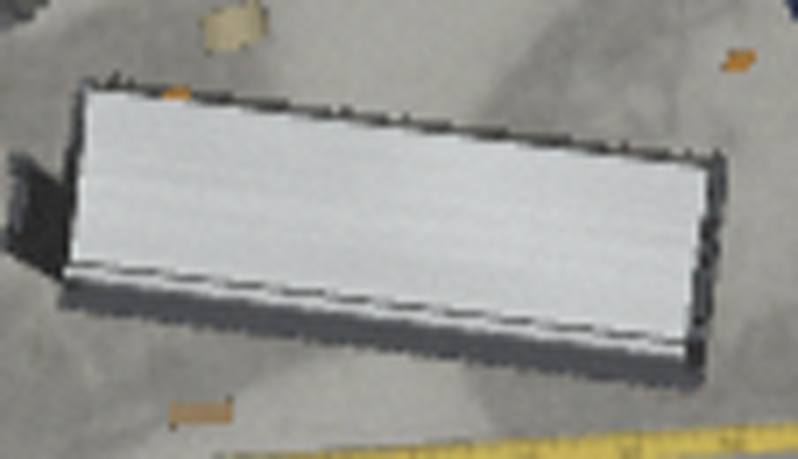

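Viewed so far: 5. All four blocks are present, and the bar lies across the tray forks. Next I fit the poses from both views and check them with an overlay.

```bash
cat > fit.py <<'E'
from h import *
from scipy.optimize import least_squares
T=load('top0');S=load('side0')
def P(p,q): # pose x,y,yaw
    c,s=np.cos(p[2]),np.sin(p[2]); q=np.atleast_2d(q).astype(float)
    return np.c_[p[0]+c*q[:,0]-s*q[:,1],p[1]+s*q[:,0]+c*q[:,1],q[:,2]]
a=np.radians(18)
def deck(q): q=np.atleast_2d(q).astype(float); return np.c_[q[:,0]*np.cos(a)-q[:,2]*np.sin(a),q[:,1],50+q[:,0]*np.sin(a)+q[:,2]*np.cos(a)]
B=[91.5,30.5,-30.5,-91.5]
if __name__=='__main__':
    px=lambda l,fx,fy,ox,oy: np.array([((x+.5)/fx-.5+ox,(y+.5)/fy-.5+oy) for x,y in l])
    td=px([(248,242),(352,221),(457,202),(562,181)],6,6,350,190)
    tf=px([(180,297),(612,214)],6,6,350,190)
    sh=px([(203,210),(287,272),(388,335),(490,405)],6,5,300,225)
    sd=px([(155,218),(245,280),(343,345),(447,415)],6,5,300,225)
    sf=px([(75,257),(478,542)],6,5,300,225)
    def f(p):
        dots=P(p,[(p[3],b,44) for b in B]); ft=P(p,[(-46,131,0),(-46,-131,0)]); hn=P(p,[(-13,b-9,44) for b in B])
        return np.vstack([proj(T,dots)-td,proj(T,ft)-tf,proj(S,hn)-sh,proj(S,dots)-sd,proj(S,ft)-sf]).ravel()
    r=least_squares(f,[505,-220,.1,-26],loss='soft_l1'); print('tray',r.x.round(3)); print(f(r.x).reshape(-1,2).round(1).tolist())
    tray=r.x[:3]
    k=798/113
    tr=px([(88,90),(708,165),(690,342),(68,265)],k,k,225,205)
    def g(p): return (proj(T,P(p,deck([(45,150,0),(45,-150,0),(-39,-150,10),(-39,150,10)])))-tr).ravel()
    r=least_squares(g,[470,160,-.1]); print('rack',r.x.round(3)); print(g(r.x).reshape(-1,2).round(1).tolist())
    rack=r.x
    bl=px([(85,211),(748,82)],6,6,350,190); e=[atz(T,*b,110) for b in bl]; print('bar',e,np.mean(e,0),np.linalg.norm(e[0]-e[1]))
    np.savez('pose.npz',tray=tray,rack=rack)
    def draw(d,lines,box,size):
        x0,y0,x1,y1=box; im=cv2.resize(d['color'][y0:y1,x0:x1,::-1],size,interpolation=2); s=np.array([size[0]/(x1-x0),size[1]/(y1-y0)])
        for l in lines:
            q=((proj(d,l)-[x0,y0]+.5)*s-.5); cv2.polylines(im,[np.round(q*8).astype(np.int32)],False,(0,0,255),1,cv2.LINE_AA,3)
        return im
    tl=[P(tray,[(-46,-131,0),(-46,131,0),(46,131,0),(46,-131,0),(-46,-131,0)])]
    for b in B:
        for z in(44,89): tl.append(P(tray,[(x*13,b+y*9,z) for x,y in[(-1,-1),(-1,1),(1,1),(1,-1),(-1,-1)]]))
        tl.append(P(tray,[(x*35,b+y*14,44) for x,y in[(-1,-1),(-1,1),(1,1),(1,-1),(-1,-1)]]))
    rl=[P(rack,deck([(-45,-150,0),(-45,150,0),(45,150,0),(45,-150,0),(-45,-150,0)])),P(rack,deck([(-39,-150,10),(-39,150,10)])),P(rack,[(-55,-158,0),(-55,158,0),(55,158,0),(55,-158,0),(-55,-158,0)])]
    for y in(-154,154): rl.append(P(rack,[(-26,y,148),(-26,y,157)]))
    im=np.vstack([np.hstack([draw(T,tl,(350,190,483,250),(400,180)),draw(T,rl,(222,200,342,264),(400,180))]),np.hstack([draw(S,tl,(305,235,425,335),(400,400)),draw(S,rl,(230,170,310,250),(400,400))])])
    cv2.imwrite('pics/ov.png',im)
E
python3 fit.py; python3 -c "
from h import *
s=read_state();print(R.from_quat(s['ee_rot']).as_matrix().round(3))"
```

```text
tray [ 5.13603e+02 -2.21344e+02  1.25000e-01 -3.01500e+01]
[[-0.7, 0.1], [-0.5, 0.3], [-0.5, 0.1], [-0.7, 0.3], [-1.4, -0.5], [-0.5, -0.7], [-0.9, 1.2], [0.2, 0.7], [-0.3, 1.0], [0.4, 1.0], [0.3, 0.5], [0.2, 0.1], [0.0, 0.1], [0.1, 0.2], [0.1, -0.7], [0.6, 0.2]]
rack [ 4.76449e+02  2.40528e+02 -1.86000e-01]
[[-0.1, -0.1], [0.5, -0.1], [0.1, 0.1], [-0.5, 0.1]]
bar [array([485.42390921, -38.65421489, 110.        ]), array([ 533.09410367, -406.34122136,  110.        ])] [ 509.25900644 -222.49771812  110.        ] 370.76432159332893
[[-0.35  -0.001  0.937]
 [-0.937 -0.002 -0.35 ]
 [ 0.002 -1.     0.   ]]
```

View pics/ov.png

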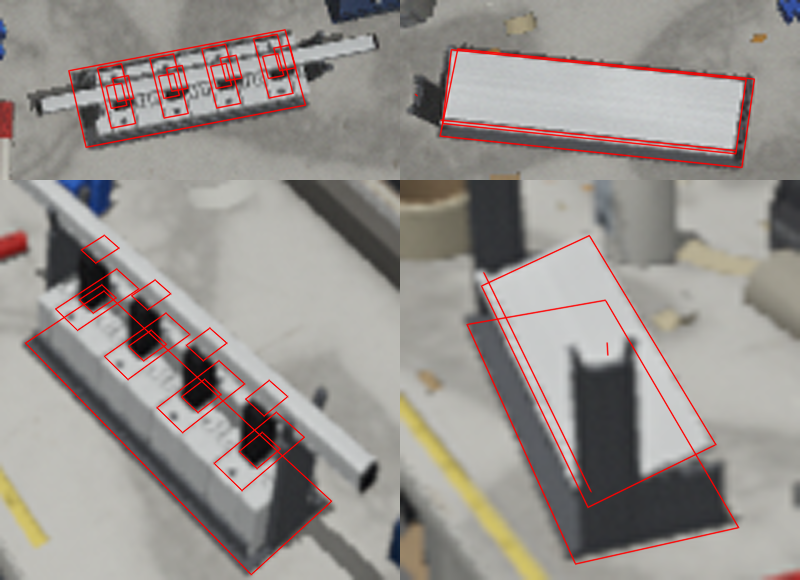

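The overlays fit both fixtures to about 2 mm. Viewed so far: 6. Next comes a move helper, with the first rotation and a rise.

```bash
cat > mv.py <<'E'
from h import *
q=np.load('pose.npz'); tray,rack=q['tray'],q['rack']
def rot(yaw,tilt=0): # tool x = minus fixture x, tool y into the surface; tilt=slope rise along +x
    M=R.from_euler('z',yaw)*R.from_euler('y',-tilt)
    m=M.as_matrix(); x=-m[:,0]; y=-m[:,2]; return R.from_matrix(np.c_[x,y,np.cross(x,y)])
def to(p,Rt,s=None):
    s=s or read_state(); Rc=R.from_quat(s['ee_rot']); d=Rc.inv().apply(np.array(p)-s['position'])/1000
    w=(Rc.inv()*Rt).as_rotvec(); print('at',np.round(s['position'],1),'t',round(s['clock'],1),'w',round(s['gripper_width'],1),'F',np.round(s['contact_force'],1),'J',np.round(s['joints'],2))
    print('d',d.round(4),'rv',w.round(4),'| after turning: d',Rt.inv().apply(np.array(p)-s['position']).round(1));
E
echo
```

```text
(no output)
```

Call:
play_rows([
  [0,-0.01,0,0,0.136,0,0.085],
  [0,-0.01,0,0,0.136,0,0.085],
  [0,-0.01,0,0,0.136,0,0.085],
  [0,-0.01,0,0,0.136,0,0.085],
  [0,-0.01,0,0,0.136,0,0.085],
  [0,-0.01,0,0,0.136,0,0.085],
  [0,-0.01,0,0,0.136,0,0.085],
  [0,-0.01,0,0,0.136,0,0.085],
  [0,0,0,0,0,0,0.085],
  [0,0,0,0,0,0,0.085],
])

```text
clock: 1.1
position: [217.6, 582.4, 305.6]
ee_rot: [0.031, -0.701, 0.712, -0.027]
contact_force: [0.5, -1.3, 0.0]
gripper_width: 84.7
```

Run:
```python
from mv import *
to([509,-222,250],rot(0.129))
```

```text
at [217.6 582.4 305.6] t 1.1 w 84.7 F [ 0.5 -1.3  0. ] J [ 1.47  0.35  0.14 -0.   -1.38 -1.39]
d [-0.2246  0.0673  0.8247] rv [-0.0158 -0.0465  0.0072] | after turning: d [-185.5   55.6  835.2]
```

Call:
play_rows([
  [0,0,0,-0.016,-0.0465,0.007,0.085],
  [-0.01,0,0.044,0,0,0,0.085],
  [-0.01,0,0.044,0,0,0,0.085],
  [-0.01,0,0.044,0,0,0,0.085],
  [-0.01,0,0.044,0,0,0,0.085],
  [-0.01,0,0.044,0,0,0,0.085],
  [-0.01,0,0.044,0,0,0,0.085],
  [-0.01,0,0.044,0,0,0,0.085],
  [-0.01,0,0.044,0,0,0,0.085],
  [-0.01,0,0.044,0,0,0,0.085],
])

```text
clock: 2.1
position: [363.8, 190.6, 296.5]
ee_rot: [0.062, -0.7, 0.709, -0.056]
contact_force: [1.6, 0.3, 0.1]
gripper_width: 84.9
```

Call:
play_rows([
  [-0.01,0,0.044,0,0,0,0.085],
  [-0.01,0,0.044,0,0,0,0.085],
  [-0.01,0,0.044,0,0,0,0.085],
  [-0.01,0,0.044,0,0,0,0.085],
  [-0.01,0,0.044,0,0,0,0.085],
  [-0.01,0,0.044,0,0,0,0.085],
  [-0.01,0,0.044,0,0,0,0.085],
  [-0.01,0,0.044,0,0,0,0.085],
  [-0.01,0,0.044,0,0,0,0.085],
  [0,0,0,0,0,0,0.085],
])

```text
clock: 3.1
position: [522.7, -205.0, 292.8]
ee_rot: [0.073, -0.7, 0.708, -0.061]
contact_force: [-0.3, 0.6, -1.0]
gripper_width: 85.2
```

Run:
```python
from mv import *
to([509,-222,180],rot(0.129))
```

```text
at [ 522.7 -205.   292.8] t 3.1 w 85.2 F [-0.3  0.6 -1. ] J [-0.08  0.24 -0.05  0.01 -1.3   0.26]
d [0.0146 0.1132 0.013 ] rv [-0.0101  0.0603  0.0176] | after turning: d [ 15.7 112.8  15.1]
```

Call:
play_rows([
  [0,0,0,-0.01,0.06,0.0176,0.085],
  [0.005,0.038,0.005,0,0,0,0.085],
  [0.005,0.038,0.005,0,0,0,0.085],
  [0.005,0.038,0.005,0,0,0,0.085],
  [0,0,0,0,0,0,0.085],
  [0,0,0,0,0,0,0.085],
])

```text
clock: 3.7
position: [507.8, -222.6, 173.1]
ee_rot: [-0.049, 0.706, -0.705, 0.047]
contact_force: [0.9, -0.0, 0.1]
gripper_width: 84.8
```

Run:
```python
from mv import *
to([509.3,-222,97],rot(0.129))
to([509.3,-222,97],rot(0.129))
```

```text
at [ 507.8 -222.6  173.1] t 3.7 w 84.8 F [ 0.9 -0.   0.1] J [-0.12  0.32 -0.25 -0.   -1.01  0.26]
d [-0.0018  0.0761 -0.0002] rv [0.0019 0.0071 0.0028] | after turning: d [-1.6 76.1 -0.4]
at [ 507.8 -222.6  173.1] t 3.7 w 84.8 F [ 0.9 -0.   0.1] J [-0.12  0.32 -0.25 -0.   -1.01  0.26]
d [-0.0018  0.0761 -0.0002] rv [0.0019 0.0071 0.0028] | after turning: d [-1.6 76.1 -0.4]
```

Call:
play_rows([
  [-0.0016,0.018,0,0.002,0.007,0.003,0.085],
  [0,0.018,0,0,0,0,0.085],
  [0,0.018,0,0,0,0,0.085],
  [0,0.018,0,0,0,0,0.085],
  [0,-0.001,0,0,0,0,0.085],
  [0,-0.001,0,0,0,0,0.085],
])

```text
clock: 4.3
position: [520.1, -221.6, 115.0]
ee_rot: [0.041, -0.702, 0.708, -0.058]
contact_force: [-0.5, -0.0, 0.4]
gripper_width: 85.3
```

Run:
```python
from mv import *
to([509.3,-222,97],rot(0.129))
d=snap('top','t1'); e=snap('side','s1')
cv2.imwrite('pics/v1.png',np.hstack([cv2.resize(d['color'][170:260,350:483,::-1],(400,270),interpolation=2),cv2.resize(e['color'][225:325,300:425,::-1],(400,270),interpolation=2)]))
```

```text
at [ 520.1 -221.6  115. ] t 4.3 w 85.3 F [-0.5 -0.   0.4] J [-0.11  0.38 -0.32  0.   -0.84  0.25]
d [ 0.0111  0.0177 -0.0013] rv [-0.0095  0.0112 -0.0227] | after turning: d [10.7 18.  -1. ]
```

View pics/v1.png

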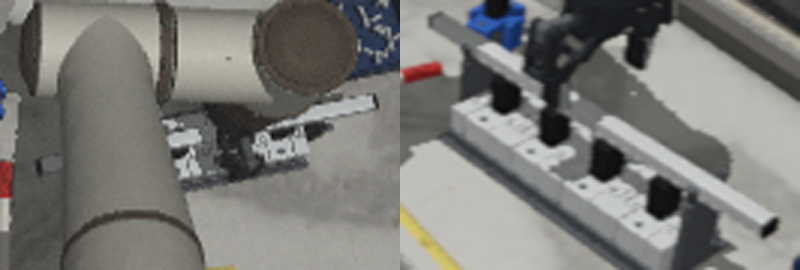

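View 7: the open fingers straddle the bar between the middle handles, and the arm settled 11 mm off in x. I'll correct that in small rows.

Call:
play_rows([
  [0.004,0,0,-0.0095,0.011,-0.0227,0.085],
  [0.004,0.006,0,0,0,0,0.085],
  [0.003,0.006,0,0,0,0,0.085],
  [0,0.006,0,0,0,0,0.085],
  [0,0,0,0,0,0,0.085],
])

```text
clock: 4.9
position: [510.3, -223.2, 99.8]
ee_rot: [0.043, -0.705, 0.706, -0.049]
contact_force: [1.2, 0.7, 0.2]
gripper_width: 85.2
```

Run:
```python
from mv import *
to([509.3,-222,97],rot(0.129))
```

```text
at [ 510.3 -223.2   99.8] t 4.9 w 85.2 F [1.2 0.7 0.2] J [-0.12  0.4  -0.34 -0.   -0.82  0.25]
d [ 0.0009  0.0028 -0.0013] rv [-0.0019  0.0007 -0.0079] | after turning: d [ 0.8  2.8 -1.3]
```

Call:
play_rows([
  [0.001,0.003,-0.001,-0.002,0,-0.008,0.085],
  [0,0,0,0,0,0,0],
  [0,0,0,0,0,0,0],
  [0,0,0,0,0,0,0],
  [0,0,0,0,0,0,0],
  [0,0,0,0,0,0,0],
  [0,0,0,0,0,0,0],
  [0,0,0,0,0,0,0],
])

```text
clock: 5.7
position: [509.4, -222.3, 96.6]
ee_rot: [0.046, -0.706, 0.706, -0.046]
contact_force: [0.1, -0.3, -0.1]
gripper_width: 13.7
```

Run:
```python
from mv import *
to([509.3,-222,180],rot(0.129))
```

```text
at [ 509.4 -222.3   96.6] t 5.7 w 13.7 F [ 0.1 -0.3 -0.1] J [-0.12  0.4  -0.34  0.   -0.83  0.25]
d [ 0.0001 -0.0834 -0.0003] rv [-0.      0.0013  0.0007] | after turning: d [  0.1 -83.4  -0.3]
```

Call:
play_rows([
  [0,-0.012,0,0,0,0,0],
  [0,-0.012,0,0,0,0,0],
  [0,-0.012,0,0,0,0,0],
  [0,-0.012,0,0,0,0,0],
  [0,-0.012,0,0,0,0,0],
  [0,-0.012,0,0,0,0,0],
  [0,-0.012,0,0,0,0,0],
  [0,0,0,0,0,0,0],
])

```text
clock: 6.5
position: [508.1, -221.9, 188.2]
ee_rot: [-0.046, 0.706, -0.705, 0.045]
contact_force: [0.3, -0.4, -2.6]
gripper_width: 14.4
```

Run:
```python
from mv import *
d=load('top0')
for n,u,v,z in [('bin NL',450,152,40),('bin FL',458,196,0),('bin FLtop',452,160,40),('sealer front L',337,152,0),('sealer front R',464,149,0),('blue back',343,191,40),('blue right',352,207,0),('carton R',337,178,0),('paper',360,170,0),('tray back L',375,214,0),('tray back R',452,203,0)]: print(n,atz(d,u,v,z).round(0))
to([655,-165,150],rot(0.0))
e=snap('side','s2'); cv2.imwrite('pics/v2.png',e['color'][150:380,230:560,::-1])
```

```text
bin NL [ 738. -376.   40.]
bin FL [ 585. -396.    0.]
bin FLtop [ 708. -379.   40.]
sealer front L [778.  22.   0.]
sealer front R [ 760. -443.    0.]
blue back [620.  15.  40.]
blue right [570. -16.   0.]
carton R [680.  30.   0.]
paper [704. -56.   0.]
tray back L [539. -95.   0.]
tray back R [ 561. -371.    0.]
at [ 508.1 -221.9  188.2] t 6.5 w 14.4 F [ 0.3 -0.4 -2.6] J [-0.12  0.3  -0.23 -0.   -1.04  0.25]
d [-0.1531  0.0381 -0.0374] rv [0.0013 0.1291 0.0011] | after turning: d [-146.9   38.2  -56.9]
```

View pics/v2.png

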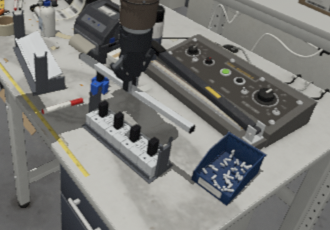

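View 8: the bar is held level and clear of the forks, and all four blocks stayed put. Now I carry it behind the tray.

Call:
play_rows([
  [0,0,0,0,0.065,0,0],
  [0,0,0,0,0.065,0,0],
  [-0.025,0,-0.008,0,0,0,0],
  [-0.025,0,-0.008,0,0,0,0],
  [-0.025,0,-0.008,0,0,0,0],
  [-0.025,0,-0.008,0,0,0,0],
  [-0.025,0,-0.008,0,0,0,0],
  [-0.025,0,-0.007,0,0,0,0],
  [0,0,0,0,0,0,0],
  [0,0,0,0,0,0,0],
])

```text
clock: 7.55
position: [656.2, -172.4, 176.9]
ee_rot: [-0.003, 0.71, -0.704, -0.011]
contact_force: [-0.0, 0.3, -2.9]
gripper_width: 14.2
```

Run:
```python
from mv import *
to([660,-175,100],rot(0.0))
```

```text
at [ 656.2 -172.4  176.9] t 7.5 w 14.2 F [-0.   0.3 -2.9] J [-0.02  0.52  0.1  -0.01 -1.17  0.02]
d [-0.0054  0.0768  0.0032] rv [ 0.0081 -0.0108  0.0206] | after turning: d [-3.8 76.9  2.6]
```

Call:
play_rows([
  [-0.004,0,0.003,0.008,-0.011,0.02,0],
  [0,0.022,0,0,0,0,0],
  [0,0.022,0,0,0,0,0],
  [0,0.022,0,0,0,0,0],
  [0,0.022,0,0,0,0,0],
  [0,0.022,0,0,0,0,0],
  [0,0.022,0,0,0,0,0],
  [0,0,0,0,0,0,0],
])

```text
clock: 8.35
position: [654.9, -179.6, 42.8]
ee_rot: [-0.002, -0.706, 0.708, -0.002]
contact_force: [-1.4, -0.1, -3.0]
gripper_width: 14.0
```

Run:
```python
from mv import *
to([660,-175,4],rot(0.0))
```

```text
at [ 654.9 -179.6   42.8] t 8.3 w 14.0 F [-1.4 -0.1 -3. ] J [-0.03  0.64 -0.07  0.   -0.86  0.03]
d [-0.0049  0.0389 -0.0047] rv [-0.0022 -0.0002 -0.0048] | after turning: d [-5.1 38.8 -4.6]
```

Call:
play_rows([
  [-0.005,0.005,-0.004,-0.002,0,-0.005,0],
  [0,0.006,0,0,0,0,0],
  [0,0.006,0,0,0,0,0],
  [0,0.006,0,0,0,0,0],
  [0,0.006,0,0,0,0,0],
  [0,0.004,0,0,0,0,0],
  [0,0,0,0,0,0,0],
])

```text
clock: 9.05
position: [662.8, -176.5, 12.7]
ee_rot: [-0.003, -0.706, 0.708, -0.003]
contact_force: [-1.0, -0.7, -2.9]
gripper_width: 14.6
```

Run:
```python
from mv import *
to([660,-175,4],rot(0.0))
```

```text
at [ 662.8 -176.5   12.7] t 9.1 w 14.6 F [-1.  -0.7 -2.9] J [-0.02  0.68 -0.07  0.   -0.81  0.02]
d [ 0.0029  0.0087 -0.0015] rv [-0.0018  0.0008 -0.0082] | after turning: d [ 2.8  8.7 -1.5]
```

Call:
play_rows([
  [0.001,0.003,0,-0.002,0,-0.008,0],
  [0.001,0.003,0,0,0,0,0],
  [0,0.002,0,0,0,0,0],
  [0,0.001,0,0,0,0,0],
])

```text
clock: 9.45
position: [661.1, -176.6, 3.5]
ee_rot: [-0.0, 0.707, -0.707, 0.001]
contact_force: [0.2, -0.1, -2.6]
gripper_width: 14.0
```

Run:
```python
from mv import *
to([660,-175,4],rot(0.0))
```

```text
at [ 661.1 -176.6    3.5] t 9.4 w 14.0 F [ 0.2 -0.1 -2.6] J [-0.03  0.7  -0.07 -0.   -0.8   0.03]
d [ 0.0011 -0.0005 -0.0016] rv [ 0.0001  0.0009 -0.0005] | after turning: d [ 1.1 -0.5 -1.6]
```

Call:
play_rows([
  [0,0.0005,0,0,0,0,0.03],
  [0,0,0,0,0,0,0.085],
  [0,0,0,0,0,0,0.085],
  [0,-0.002,0,0,0,0,0.085],
  [0,-0.002,0,0,0,0,0.085],
  [0,-0.01,0,0,0,0,0.085],
  [0,-0.03,0,0,0,0,0.085],
  [0,-0.05,0,0,0,0,0.085],
  [0,-0.05,0,0,0,0,0.085],
  [0,-0.05,0,0,0,0,0.085],
])

```text
clock: 10.45
position: [658.2, -176.4, 198.2]
ee_rot: [-0.004, 0.707, -0.707, -0.004]
contact_force: [1.0, -0.1, 0.0]
gripper_width: 85.4
```

Call:
play_rows([
  [0.015,-0.02,-0.045,0,0,0,0.085],
  [0.015,-0.02,-0.045,0,0,0,0.085],
  [0.015,-0.01,-0.045,0,0,0,0.085],
  [0.015,0,-0.045,0,0,0,0.085],
  [0.015,0,-0.045,0,0,0,0.085],
  [0.015,0,-0.045,0,0,0,0.085],
  [0.015,0,-0.045,0,0,0,0.085],
  [0.015,0,-0.045,0,0,0,0.085],
  [0.015,0,-0.045,0,0,0,0.085],
  [0.015,0,-0.045,0,0,0,0.085],
])

```text
clock: 11.45
position: [509.9, 279.8, 271.5]
ee_rot: [0.013, 0.709, -0.705, 0.007]
contact_force: [0.7, 1.1, -0.1]
gripper_width: 84.8
```

Run:
```python
from mv import *
to([510,200,250],rot(0.0))
d=snap('top','t3'); e=snap('side','s3')
cv2.imwrite('pics/v3.png',np.vstack([cv2.resize(d['color'][150:250,340:490,::-1],(450,300),interpolation=2),cv2.resize(e['color'][240:340,310:460,::-1],(450,300),interpolation=2)]))
```

```text
at [509.9 279.8 271.5] t 11.4 w 84.8 F [ 0.7  1.1 -0.1] J [ 0.79  0.27 -0.06  0.02 -1.21 -0.8 ]
d [-0.0002  0.0211  0.0799] rv [ 0.0055 -0.0084 -0.0273] | after turning: d [-0.1 21.5 79.8]
```

View pics/v3.png

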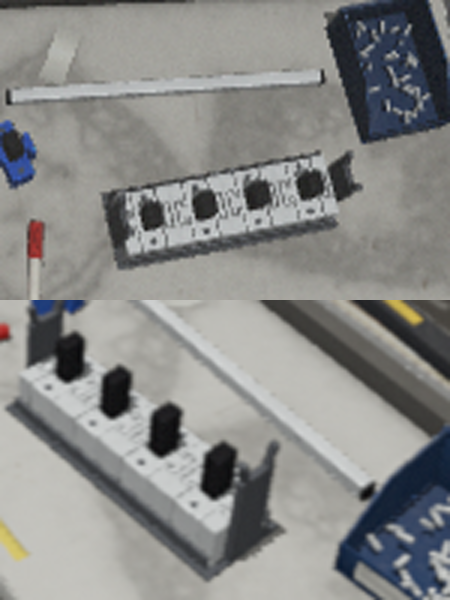

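View 9: the bar lies free on the bench, with ends at about (10,97) and (322,77) in the top crop. All four black handles are clear, so I refine the tray pose from their silhouettes.

```bash
cat > ref.py <<'E'
from h import *; from fit import P,B
from scipy.optimize import least_squares
T,S=load('t3'),load('s3'); p0=np.load('pose.npz')['tray']
box=lambda b:[(x*13,b+y*9,z) for x in(-1,1) for y in(-1,1) for z in(44,89)]
def hull(d,p,b): return cv2.convexHull(proj(d,P(p,box(b))).astype(np.float32))[:,0]
def cen(h): m=cv2.moments(h.reshape(-1,1,2)); return np.array([m['m10'],m['m01']])/m['m00'],m['m00']
obs=[]
for n,d in(('T',T),('S',S)):
    g=d['color'].max(2); n8,lab,st,c=cv2.connectedComponentsWithStats((g<48).astype(np.uint8))
    for b in B:
        h0,a=cen(hull(d,p0,b)); i=1+np.argmin(np.linalg.norm(c[1:]-h0,axis=1)+1e3*(st[1:,4]<.4*a)); print(n,b,h0.round(1),round(a),c[i].round(1),st[i,4])
        obs.append((d,b,c[i],st[i,4],a))
def f(p): return np.concatenate([(cen(hull(d,p,b))[0]-c) for d,b,c,m,a in obs])
r=least_squares(f,p0,loss='soft_l1',f_scale=.5); print(r.x.round(3),f(r.x).reshape(-1,2).round(1).tolist())
np.savez('pose.npz',tray=r.x,rack=np.load('pose.npz')['rack'])
E
python3 ref.py
```

```text
T 91.5 [389.4 220.2] 72 [390.  221.8] 39
T 30.5 [407.1 216.8] 76 [407.5 218.5] 43
T -30.5 [424.7 213.5] 80 [425.  215.1] 46
T -91.5 [442.3 210.1] 84 [442.7 211.4] 53
S 91.5 [334.2 258. ] 178 [332.6 258.7] 119
S 30.5 [349.3 269.5] 190 [348.2 270.6] 118
S -30.5 [365.7 282. ] 203 [364.6 283. ] 126
S -91.5 [383.5 295.5] 217 [382.4 296.6] 141
[ 5.08777e+02 -2.22035e+02  1.57000e-01] [[-0.1, 0.7], [0.0, 0.0], [-0.0, -0.5], [-0.3, -0.8], [-0.5, 0.5], [-0.4, -0.1], [0.1, -0.3], [0.6, -0.8]]
```

```bash
sed -i "s/f_scale=.5)/f_scale=.5,diff_step=1e-3)/; s/g<48/g<60/" ref.py; python3 ref.py; sed -i "s/g<60/g<52/" ref.py; python3 ref.py | tail -1
```

```text
T 91.5 [389.9 222.4] 72 [390.  221.5] 53
T 30.5 [407.5 218.5] 76 [407.8 218. ] 59
T -30.5 [425.  214.6] 80 [425.4 214.7] 57
T -91.5 [442.4 210.7] 84 [443.  211.1] 63
S 91.5 [332.1 259.2] 178 [328.7 255.5] 239
S 30.5 [347.8 270.5] 190 [348.1 270.5] 124
S -30.5 [364.7 282.7] 202 [364.6 283.1] 137
S -91.5 [383.  295.9] 215 [382.5 296.6] 150
[ 5.08939e+02 -2.22629e+02  1.30000e-01] [[-0.1, 0.2], [-0.2, 0.2], [-0.1, 0.0], [-0.1, 0.2], [4.2, 3.4], [0.0, -0.0], [0.0, -0.2], [0.0, -0.1]]
[ 5.08766e+02 -2.22739e+02  1.29000e-01] [[-0.1, 0.1], [-0.2, 0.1], [-0.0, 0.1], [-0.1, 0.1], [0.4, 0.4], [0.0, -0.0], [-0.0, -0.1], [0.1, -0.1]]
```

The refined tray pose (508.8, −222.7, yaw 0.129) agrees with the bar's (509.3, −222.5, 0.129). Next is block 1, at tray y = +91.5.

```bash
cat >> mv.py <<'E'
from fit import P,deck
def over(b,z): return [*P(tray,[(0,b,0)])[0][:2],z],rot(tray[2])
L=42.5 # block-frame height of TCP above the block's underside, set from the grasp
def place(y,lift,h,x=-3.0): # TCP pose with block underside 'lift' mm over deck, TCP h above underside
    return P(rack,deck([(x,y,lift+h)]))[0],rot(rack[2],a_)
a_=np.radians(18)
E
python3 - <<'E'
from mv import *
to(*over(91.5,170))
for b in(91.5,30.5,-30.5,-91.5): print(np.round(over(b,50)[0],1))
for y in (96,32,-32,-96): print(place(y,0,47)[0].round(1))
E
```

```text
at [509.2 282.9 271.1] t 11.6 w 85.1 F [-0.8  0.2 -1. ] J [ 0.79  0.27 -0.06  0.02 -1.21 -0.8 ]
d [0.0142 0.0981 0.4155] rv [ 0.0046 -0.1313 -0.0276] | after turning: d [ 65.7 101.1 409.8]
[ 497. -132.   50.]
[ 504.8 -192.5   50. ]
[ 512.7 -253.    50. ]
[ 520.6 -313.5   50. ]
[477.1 338.1  93.8]
[465.3 275.2  93.8]
[453.5 212.3  93.8]
[441.6 149.4  93.8]
```

Call:
play_rows([
  [0,0,0,0.005,-0.066,-0.028,0.085],
  [0,0,0,0,-0.066,0,0.085],
  [0.008,0,0.049,0,0,0,0.085],
  [0.008,0,0.049,0,0,0,0.085],
  [0.008,0,0.049,0,0,0,0.085],
  [0.008,0,0.049,0,0,0,0.085],
  [0.008,0,0.049,0,0,0,0.085],
  [0.008,0,0.049,0,0,0,0.085],
  [0.008,0,0.049,0,0,0,0.085],
  [0.008,0,0.049,0,0,0,0.085],
])

```text
clock: 12.55
position: [499.3, -114.1, 278.9]
ee_rot: [-0.049, 0.706, -0.704, 0.057]
contact_force: [0.4, -0.0, 0.8]
gripper_width: 85.1
```

Call:
play_rows([
  [0,0,0,0,0,0,0.085],
  [0,0.02,0,0,0,0,0.085],
  [0,0.02,0,0,0,0,0.085],
  [0,0.02,0,0,0,0,0.085],
  [0,0.02,0,0,0,0,0.085],
  [0,0,0,0,0,0,0.085],
])

```text
clock: 13.15
position: [498.9, -122.0, 202.6]
ee_rot: [-0.041, 0.706, -0.705, 0.056]
contact_force: [0.2, 0.6, 0.2]
gripper_width: 85.2
```

Run:
```python
from mv import *
to(*over(91.5,110))
```

```text
at [ 498.9 -122.   202.6] t 13.2 w 85.2 F [0.2 0.6 0.2] J [ 0.08  0.21 -0.32 -0.   -1.02  0.06]
d [0.0053 0.0925 0.0097] rv [ 0.0002  0.0081 -0.0217] | after turning: d [ 3.3 92.6  9.7]
```

Call:
play_rows([
  [0.003,0,0.005,0,0.008,-0.022,0.085],
  [0,0.018,0.005,0,0,0,0.085],
  [0,0.018,0,0,0,0,0.085],
  [0,0.018,0,0,0,0,0.085],
  [0,0.018,0,0,0,0,0.085],
  [0,0.015,0,0,0,0,0.085],
  [0,0,0,0,0,0,0.085],
])

```text
clock: 13.85
position: [504.6, -134.1, 124.6]
ee_rot: [0.041, -0.704, 0.707, -0.051]
contact_force: [-0.8, 0.6, 0.3]
gripper_width: 85.1
```

Run:
```python
from mv import *
to(*over(91.5,50))
```

```text
at [ 504.6 -134.1  124.6] t 13.8 w 85.1 F [-0.8  0.6  0.3] J [ 0.05  0.31 -0.4   0.01 -0.84  0.07]
d [ 0.0083  0.0745 -0.0035] rv [-0.005   0.0016 -0.0135] | after turning: d [ 7.3 74.6 -3.1]
```

Call:
play_rows([
  [0.003,0.011,-0.002,-0.005,0,-0.014,0.085],
  [0.003,0.011,-0.001,0,0,-0.003,0.085],
  [0.003,0.011,0,0,0,-0.003,0.085],
  [0.002,0.011,0,0,0,-0.003,0.085],
  [0.002,0.01,0,0,0,-0.003,0.085],
  [0.002,0.008,0,0,0,-0.003,0.085],
  [0,0.002,0,0,0,0,0.085],
])

```text
clock: 14.55
position: [490.7, -133.4, 59.4]
ee_rot: [0.051, -0.705, 0.706, -0.042]
contact_force: [-0.4, 0.2, 0.4]
gripper_width: 85.1
```

Run:
```python
from mv import *
to(*over(91.5,50))
```

```text
at [ 490.7 -133.4   59.4] t 14.6 w 85.1 F [-0.4  0.2  0.4] J [ 0.06  0.39 -0.49  0.   -0.7   0.07]
d [-0.0065  0.0093 -0.0005] rv [-0.001   0.0022  0.0121] | after turning: d [-6.4  9.4 -0.6]
```

Call:
play_rows([
  [-0.003,0.003,0,0,0.002,0.011,0.085],
  [-0.002,0.003,0,0,0,0,0.085],
  [-0.001,0.002,0,0,0,0,0.085],
  [0,0,0,0,0,0,0.085],
])

```text
clock: 14.95
position: [497.8, -132.6, 50.8]
ee_rot: [0.046, -0.705, 0.706, -0.046]
contact_force: [-1.0, 0.3, 0.1]
gripper_width: 85.1
```

Run:
```python
from mv import *
to(*over(91.5,50))
```

```text
at [ 497.8 -132.6   50.8] t 14.9 w 85.1 F [-1.   0.3  0.1] J [ 0.06  0.41 -0.49  0.   -0.67  0.07]
d [ 0.0008  0.0008 -0.0007] rv [-0.0014  0.0004 -0.0007] | after turning: d [ 0.8  0.8 -0.7]
```

Within a millimetre, so close and then raise straight up in small steps.

Call:
play_rows([
  [0.001,0,0,0,0,0,0.02],
  [0,0,0,0,0,0,0.02],
  [0,0,0,0,0,0,0.015],
  [0,0,0,0,0,0,0],
  [0,0,0,0,0,0,0],
  [0,0,0,0,0,0,0],
  [0,0,0,0,0,0,0],
  [0,0,0,0,0,0,0],
])

```text
clock: 15.75
position: [497.5, -132.8, 51.7]
ee_rot: [0.045, -0.705, 0.706, -0.047]
contact_force: [-0.5, -0.2, 0.9]
gripper_width: 24.9
```

Run:
```python
from mv import *
to(*over(91.5,65))
```

```text
at [ 497.5 -132.8   51.7] t 15.8 w 24.9 F [-0.5 -0.2  0.9] J [ 0.06  0.41 -0.49  0.   -0.67  0.07]
d [ 0.0004 -0.0133 -0.0008] rv [-0.0017  0.0006 -0.0031] | after turning: d [  0.4 -13.3  -0.8]
```

Call:
play_rows([
  [0,-0.005,0,0,0,0,0],
  [0,-0.005,0,0,0,0,0],
  [0,-0.005,0,0,0,0,0],
  [0,-0.005,0,0,0,0,0],
])

```text
clock: 16.15
position: [495.9, -132.6, 71.8]
ee_rot: [0.046, -0.705, 0.706, -0.045]
contact_force: [0.4, 0.1, -2.1]
gripper_width: 25.2
```

Run:
```python
from mv import *
to(*over(91.5,105))
```

```text
at [ 495.9 -132.6   71.8] t 16.1 w 25.2 F [ 0.4  0.1 -2.1] J [ 0.06  0.38 -0.47  0.   -0.72  0.07]
d [-0.0011 -0.0332 -0.0004] rv [-0.0007 -0.0002  0.0007] | after turning: d [ -1.1 -33.2  -0.5]
```

Call:
play_rows([
  [-0.001,-0.006,0,0,0,0,0],
  [0,-0.006,0,0,0,0,0],
  [0,-0.006,0,0,0,0,0],
  [0,-0.006,0,0,0,0,0],
  [0,-0.008,0,0,0,0,0],
  [0,-0.01,0,0,0,0,0],
  [0,-0.03,0,0,0,0,0],
  [0,-0.045,0,0,0,0,0],
  [0,-0.045,0,0,0,0,0],
  [0,-0.02,0,0,0,0,0],
])

```text
clock: 17.15
position: [494.4, -132.5, 262.4]
ee_rot: [0.048, -0.706, 0.706, -0.043]
contact_force: [0.6, -0.1, -1.9]
gripper_width: 25.5
```

Run:
```python
from mv import *
p,r=place(96,0,47.7); p[2]=240; to(p,r); to(p,rot(rack[2]))
e=snap('side','s4'); cv2.imwrite('pics/v4.png',e['color'][150:380,230:560,::-1])
```

```text
at [ 494.4 -132.5  262.4] t 17.1 w 25.5 F [ 0.6 -0.1 -1.9] J [ 0.06  0.17 -0.21  0.   -1.2   0.07]
d [-0.0431  0.0222 -0.469 ] rv [0.0483 0.3118 0.3193] | after turning: d [ 105.9  -10.9 -459.3]
at [ 494.4 -132.5  262.4] t 17.1 w 25.5 F [ 0.6 -0.1 -1.9] J [ 0.06  0.17 -0.21  0.   -1.2   0.07]
d [-0.0431  0.0222 -0.469 ] rv [-0.001   0.3141  0.0077] | after turning: d [ 104.1   22.4 -459.3]
```

View pics/v4.png

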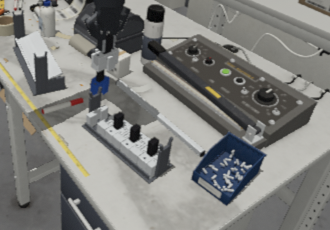

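View 10: block 1 hangs straight and is out of the tray. The other three blocks and the bar haven't moved.

Call:
play_rows([
  [0,0,0,0.012,0.078,0.08,0],
  [0,0,0,0.012,0.078,0.08,0],
  [0,0,0,0.012,0.078,0.08,0],
  [0,0,0,0.012,0.078,0.08,0],
  [0.01,0,-0.045,0,0,0,0],
  [0.01,0,-0.045,0,0,0,0],
  [0.01,0,-0.045,0,0,0,0],
  [0.01,0,-0.045,0,0,0,0],
  [0.01,0,-0.045,0,0,0,0],
  [0.01,0,-0.045,0,0,0,0],
])

```text
clock: 18.2
position: [489.0, 144.8, 247.6]
ee_rot: [-0.191, -0.683, 0.704, -0.042]
contact_force: [0.8, 0.4, -0.8]
gripper_width: 25.2
```

Call:
play_rows([
  [0.01,0,-0.045,0,0,0,0],
  [0.01,0,-0.045,0,0,0,0],
  [0.01,0,-0.045,0,0,0,0],
  [0.01,0,-0.03,0,0,0,0],
  [0,0,0,0,0,0,0],
])

```text
clock: 18.7
position: [483.2, 324.9, 233.0]
ee_rot: [-0.188, -0.683, 0.705, -0.043]
contact_force: [0.2, -0.2, -2.4]
gripper_width: 25.4
```

Run:
```python
from mv import *
to(*place(96,70,47.7))
```

```text
at [483.2 324.9 233. ] t 18.7 w 25.4 F [ 0.2 -0.2 -2.4] J [ 1.01  0.21 -0.42  0.41 -0.86 -1.48]
d [ 0.0523  0.0582 -0.011 ] rv [-0.0042 -0.0215 -0.0164] | after turning: d [ 51.1  59.1 -11.8]
```

Call:
play_rows([
  [0,0,-0.006,-0.004,-0.0215,-0.0165,0],
  [0.013,0.012,-0.006,0,0,0,0],
  [0.013,0.012,0,0,0,0,0],
  [0.013,0.012,0,0,0,0,0],
  [0.012,0.01,0,0,0,0,0],
  [0,0,0,0,0,0,0],
])

```text
clock: 19.3
position: [449.0, 339.0, 169.8]
ee_rot: [-0.174, -0.683, 0.708, -0.043]
contact_force: [0.1, -0.7, -1.9]
gripper_width: 25.2
```

Run:
```python
from mv import *
to(*place(96,25,47.7))
```

```text
at [449.  339.  169.8] t 19.3 w 25.2 F [ 0.1 -0.7 -1.9] J [ 1.07  0.26 -0.54  0.45 -0.73 -1.59]
d [-0.0032  0.0552 -0.0046] rv [-0.0063 -0.0004  0.0044] | after turning: d [-3.  55.2 -4.3]
```

Call:
play_rows([
  [-0.002,0.009,-0.002,-0.006,0,0.004,0],
  [-0.001,0.009,-0.002,0,0,0,0],
  [0,0.009,0,0,0,0,0],
  [0,0.009,0,0,0,0,0],
  [0,0.009,0,0,0,0,0],
  [0,0.006,0,0,0,0,0],
  [0,0,0,0,0,0,0],
])

```text
clock: 20.0
position: [471.0, 338.0, 121.5]
ee_rot: [-0.176, -0.685, 0.705, -0.045]
contact_force: [-0.1, -0.4, -1.4]
gripper_width: 25.2
```

Run:
```python
from mv import *
to(*place(96,2,47.7))
e=snap('side','s5'); d=snap('top','t5'); cv2.imwrite('pics/v5.png',np.hstack([cv2.resize(e['color'][150:260,210:330,::-1],(480,440),interpolation=2),cv2.resize(d['color'][190:270,220:300,::-1],(320,440),interpolation=2)]))
```

```text
at [471.  338.  121.5] t 20.0 w 25.2 F [-0.1 -0.4 -1.4] J [ 1.02  0.33 -0.6   0.55 -0.59 -1.66]
d [ 0.0029  0.0255 -0.0012] rv [ 0.0007 -0.003  -0.0011] | after turning: d [ 2.9 25.5 -1.2]
```

View pics/v5.png

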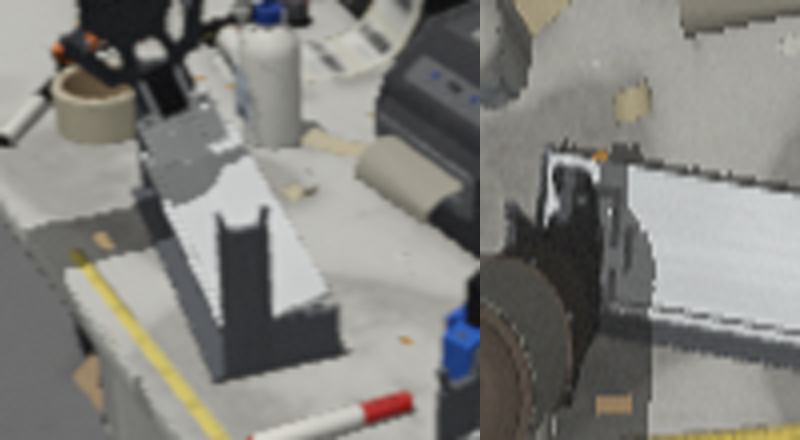

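View 11: the block is over the far end of the deck with its tilt matching the slope. Lower it slowly.

Call:
play_rows([
  [0.002,0.005,-0.001,0,-0.003,0,0],
  [0.001,0.005,0,0,0,0,0],
  [0,0.005,0,0,0,0,0],
  [0,0.004,0,0,0,0,0],
  [0,0.002,0,0,0,0,0],
])

```text
clock: 20.6
position: [475.3, 340.3, 101.2]
ee_rot: [-0.175, -0.687, 0.704, -0.047]
contact_force: [0.7, 0.5, -2.0]
gripper_width: 25.5
```

Run:
```python
from mv import *
to(*place(96,0,47.7))
```

```text
at [475.3 340.3 101.2] t 20.6 w 25.5 F [ 0.7  0.5 -2. ] J [ 1.    0.36 -0.63  0.61 -0.53 -1.71]
d [0.0002 0.007  0.0019] rv [ 0.0054  0.0008 -0.0029] | after turning: d [0.2 7.  1.9]
```

Call:
play_rows([
  [0,0.002,0.002,0.005,0,-0.003,0],
  [0,0.002,0,0,0,0,0],
  [0,0.001,0,0,0,0,0],
  [0,0.001,0,0,0,0,0],
  [0,0,0,0,0,0,0],
])

```text
clock: 21.1
position: [477.1, 337.7, 94.8]
ee_rot: [-0.175, -0.685, 0.706, -0.045]
contact_force: [0.1, -0.5, -1.6]
gripper_width: 25.5
```

Run:
```python
from mv import *
to(*place(96,0,47.7))
```

```text
at [477.1 337.7  94.8] t 21.1 w 25.5 F [ 0.1 -0.5 -1.6] J [ 0.99  0.37 -0.64  0.61 -0.52 -1.71]
d [ 0.0004  0.0002 -0.0004] rv [-0.0003  0.0006  0.0004] | after turning: d [ 0.4  0.2 -0.4]
```

Call:
play_rows([
  [0,0.001,0,0,0,0,0],
  [0,0,0,0,0,0,0],
])

```text
clock: 21.3
position: [477.3, 338.2, 95.0]
ee_rot: [-0.175, -0.685, 0.705, -0.046]
contact_force: [-0.5, 0.5, -2.8]
gripper_width: 25.5
```

Call:
play_rows([
  [0,0.001,0,0,0,0,0],
  [0,0,0,0,0,0,0],
])

```text
clock: 21.5
position: [477.6, 338.6, 94.9]
ee_rot: [-0.175, -0.686, 0.705, -0.046]
contact_force: [0.6, 0.3, -2.0]
gripper_width: 25.4
```

Run:
```python
from mv import *
to(*place(96,0,47.7))
```

```text
at [477.6 338.6  94.9] t 21.5 w 25.4 F [ 0.6  0.3 -2. ] J [ 0.99  0.37 -0.64  0.62 -0.52 -1.71]
d [0.0007 0.0002 0.0006] rv [ 0.0022  0.001  -0.0016] | after turning: d [0.7 0.2 0.6]
```

Call:
play_rows([
  [0.0005,0.002,0,0.002,0.001,-0.0015,0],
  [0,0.001,0,0,0,0,0],
])

```text
clock: 21.7
position: [478.0, 339.0, 94.7]
ee_rot: [-0.176, -0.685, 0.705, -0.047]
contact_force: [-6.6, -0.1, 4.5]
gripper_width: 25.1
```

Call:
play_rows([
  [0,0.002,0,0,0,0,0],
  [0,0.001,0,0,0,0,0],
])

```text
clock: 21.9
position: [477.9, 338.9, 94.8]
ee_rot: [-0.177, -0.685, 0.705, -0.048]
contact_force: [-6.1, -0.4, 3.9]
gripper_width: 25.3
```

Run:
```python
from mv import *
to(*place(96,0,47.7))
```

```text
at [477.9 338.9  94.8] t 21.9 w 25.3 F [-6.1 -0.4  3.9] J [ 0.99  0.37 -0.64  0.63 -0.51 -1.73]
d [0.0009 0.0001 0.001 ] rv [ 0.0019  0.0009 -0.0057] | after turning: d [0.9 0.1 1. ]
```

Call:
play_rows([
  [0,0,0,0,0,0,0.085],
  [0,0,0,0,0,0,0.085],
  [0,0,0,0,0,0,0.085],
  [0,0,0,0,0,0,0.085],
  [0,-0.01,0,0,0,0,0.085],
  [0,-0.02,0,0,0,0,0.085],
  [0,-0.04,0,0,0,0,0.085],
  [0,-0.05,0,0,0,0,0.085],
  [0,-0.04,0,0,0,0,0.085],
  [0,0,0,0,0,0,0.085],
])

```text
clock: 22.9
position: [426.7, 349.0, 253.8]
ee_rot: [-0.175, -0.686, 0.705, -0.047]
contact_force: [0.1, 0.5, 0.7]
gripper_width: 84.7
```

Run:
```python
from mv import *
to(*over(30.5,150))
e=snap('side','s6'); d=snap('top','t6'); cv2.imwrite('pics/v6.png',np.hstack([cv2.resize(e['color'][140:260,200:330,::-1],(480,440),interpolation=2),cv2.resize(d['color'][190:270,220:300,::-1],(320,440),interpolation=2)]))
```

```text
at [426.7 349.  253.8] t 22.9 w 84.7 F [0.1 0.5 0.7] J [ 1.13  0.16 -0.42  0.38 -0.94 -1.53]
d [-0.135   0.1523  0.5184] rv [-0.0477 -0.3106 -0.3134] | after turning: d [ -7.6 103.8 547.1]
```

View pics/v6.png

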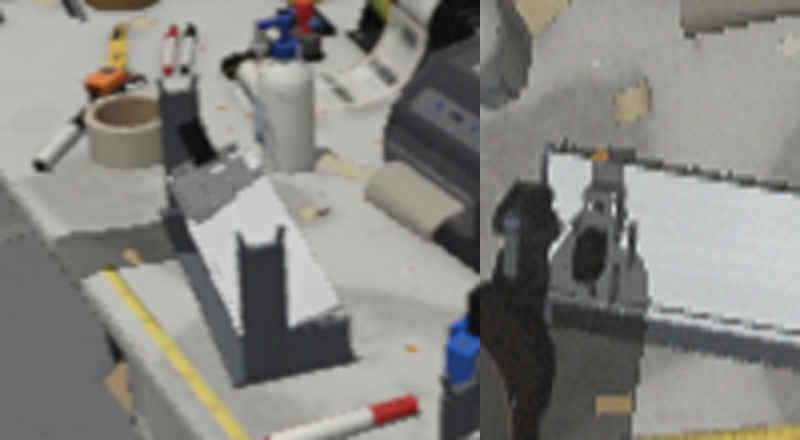

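View 12: block 1 stands handle up on the deck against the lip. Back for block 2.

Call:
play_rows([
  [0,0,0,-0.012,-0.08,-0.081,0.085],
  [0,0,0,-0.012,-0.08,-0.081,0.085],
  [0,0,0,-0.012,-0.08,-0.081,0.085],
  [0,0,0,-0.012,-0.08,-0.081,0.085],
  [0,0,0.046,0,0,0,0.085],
  [0,0,0.046,0,0,0,0.085],
  [0,0,0.046,0,0,0,0.085],
  [0,0,0.046,0,0,0,0.085],
  [0,0,0.046,0,0,0,0.085],
  [0,0,0.046,0,0,0,0.085],
])

```text
clock: 24.0
position: [462.4, 62.3, 233.5]
ee_rot: [0.077, -0.696, 0.713, -0.033]
contact_force: [0.8, -0.2, 0.2]
gripper_width: 84.9
```

Call:
play_rows([
  [0,0,0.046,0,0,0,0.085],
  [0,0,0.046,0,0,0,0.085],
  [0,0,0.046,0,0,0,0.085],
  [0,0,0.046,0,0,0,0.085],
  [0,0,0.046,0,0,0,0.085],
  [0,0.02,0.035,0,0,0,0.085],
  [0,0.025,0,0,0,0,0.085],
  [0,0.025,0,0,0,0,0.085],
  [0,0,0,0,0,0,0.085],
])

```text
clock: 24.9
position: [488.2, -221.1, 150.7]
ee_rot: [0.082, -0.698, 0.711, -0.017]
contact_force: [-0.1, -0.4, -0.5]
gripper_width: 85.0
```

Run:
```python
from mv import *
to(*over(30.5,50))
```

```text
at [ 488.2 -221.1  150.7] t 24.9 w 85.0 F [-0.1 -0.4 -0.5] J [-0.1   0.35 -0.29  0.04 -1.02  0.22]
d [-0.0298  0.0981 -0.0271] rv [-0.0114  0.0115  0.0934] | after turning: d [-20.2 100.7 -26.2]
```

Call:
play_rows([
  [0,0,0,-0.011,0.0115,0.093,0.085],
  [-0.01,0,-0.013,0,0,0,0.085],
  [-0.01,0,-0.013,0,0,0,0.085],
  [0,0.015,0,0,0,0,0.085],
  [0,0.015,0,0,0,0,0.085],
  [0,0.01,0,0,0,0,0.085],
  [0,0,0,0,0,0,0.085],
])

```text
clock: 25.6
position: [508.8, -188.3, 110.3]
ee_rot: [0.048, -0.705, 0.706, -0.047]
contact_force: [-0.6, -0.4, 1.3]
gripper_width: 84.5
```

Run:
```python
from mv import *
to(*over(30.5,50))
```

```text
at [ 508.8 -188.3  110.3] t 25.6 w 84.5 F [-0.6 -0.4  1.3] J [-0.05  0.37 -0.36  0.   -0.85  0.19]
d [0.0045 0.0603 0.0036] rv [-0.001   0.0051  0.0009] | after turning: d [ 4.5 60.3  3.7]
```

Call:
play_rows([
  [0.002,0.01,0.002,0,0.005,0,0.085],
  [0.002,0.01,0.002,0,0,0,0.085],
  [0,0.01,0,0,0,0,0.085],
  [0,0.01,0,0,0,0,0.085],
  [0,0.008,0,0,0,0,0.085],
  [0,0.005,0,0,0,0,0.085],
  [0,0,0,0,0,0,0.085],
])

```text
clock: 26.3
position: [506.2, -193.0, 53.7]
ee_rot: [0.046, -0.705, 0.706, -0.046]
contact_force: [0.2, 0.9, -0.1]
gripper_width: 85.2
```

Run:
```python
from mv import *
to(*over(30.5,50.5))
```

```text
at [ 506.2 -193.    53.7] t 26.3 w 85.2 F [ 0.2  0.9 -0.1] J [-0.06  0.44 -0.42  0.   -0.71  0.19]
d [ 0.0013  0.0032 -0.0007] rv [-0.0018  0.0005  0.0002] | after turning: d [ 1.3  3.2 -0.7]
```

Very close. Correct, close, then lift in separate calls.

Call:
play_rows([
  [0.001,0.002,-0.0005,-0.001,0,0,0.085],
  [0.0005,0.002,0,0,0,0,0.02],
  [0,0,0,0,0,0,0.02],
  [0,0,0,0,0,0,0.015],
  [0,0,0,0,0,0,0],
  [0,0,0,0,0,0,0],
  [0,0,0,0,0,0,0],
  [0,0,0,0,0,0,0],
  [0,0,0,0,0,0,0],
])

```text
clock: 27.2
position: [505.5, -192.8, 50.5]
ee_rot: [0.045, -0.705, 0.706, -0.047]
contact_force: [0.3, -0.3, -1.2]
gripper_width: 25.0
```

Call:
play_rows([
  [0,-0.005,0,0,0,0,0],
  [0,-0.005,0,0,0,0,0],
  [0,-0.005,0,0,0,0,0],
  [0,-0.005,0,0,0,0,0],
])

```text
clock: 27.6
position: [504.3, -192.6, 71.0]
ee_rot: [0.046, -0.705, 0.706, -0.046]
contact_force: [-1.1, 0.4, -1.9]
gripper_width: 25.4
```

Run:
```python
from mv import *
to(*over(30.5,105))
```

```text
at [ 504.3 -192.6   71. ] t 27.6 w 25.4 F [-1.1  0.4 -1.9] J [-0.06  0.42 -0.41  0.   -0.75  0.19]
d [-0.0005 -0.034  -0.    ] rv [-0.0004  0.0001  0.0002] | after turning: d [ -0.5 -34.   -0. ]
```

Call:
play_rows([
  [0,-0.006,0,0,0,0,0],
  [0,-0.006,0,0,0,0,0],
  [0,-0.006,0,0,0,0,0],
  [0,-0.006,0,0,0,0,0],
  [0,-0.008,0,0,0,0,0],
  [0,-0.01,0,0,0,0,0],
  [0,-0.03,0,0,0,0,0],
  [0,-0.045,0,0,0,0,0],
  [0,-0.045,0,0,0,0,0],
  [0,-0.02,0,0,0,0,0],
])

```text
clock: 28.6
position: [502.0, -192.4, 261.7]
ee_rot: [-0.048, 0.706, -0.705, 0.043]
contact_force: [0.0, -0.2, -2.0]
gripper_width: 25.4
```

Call:
play_rows([
  [0,0,0,0.012,0.079,0.081,0],
  [0,0,0,0.012,0.079,0.081,0],
  [0,0,0,0.012,0.079,0.081,0],
  [0,0,0,0.012,0.079,0.081,0],
  [0,0,0,0,0,0,0],
])

```text
clock: 29.1
position: [503.1, -192.8, 270.4]
ee_rot: [-0.191, -0.684, 0.703, -0.05]
contact_force: [-0.9, 0.2, -2.2]
gripper_width: 25.5
```

Run:
```python
from mv import *
p,r=place(32,100,46.5); p[2]=240; to(p,r)
```

```text
at [ 503.1 -192.8  270.4] t 29.1 w 25.5 F [-0.9  0.2 -2.2] J [-0.04  0.05 -0.4   0.07 -0.78 -0.2 ]
d [ 0.1633 -0.0226 -0.4503] rv [ 0.0019 -0.017  -0.0287] | after turning: d [ 156.2  -18.8 -453. ]
```

Call:
play_rows([
  [0.016,-0.002,-0.045,0.002,-0.017,-0.028,0],
  [0.016,-0.002,-0.045,0,0,0,0],
  [0.016,-0.002,-0.045,0,0,0,0],
  [0.016,-0.002,-0.045,0,0,0,0],
  [0.016,-0.002,-0.045,0,0,0,0],
  [0.016,-0.002,-0.045,0,0,0,0],
  [0.016,-0.002,-0.045,0,0,0,0],
  [0.016,-0.002,-0.045,0,0,0,0],
  [0.016,-0.002,-0.045,0,0,0,0],
  [0.016,-0.002,-0.045,0,0,0,0],
])

```text
clock: 30.1
position: [433.0, 291.1, 247.7]
ee_rot: [-0.174, -0.682, 0.709, -0.047]
contact_force: [1.2, 0.1, -1.0]
gripper_width: 25.5
```

Call:
play_rows([
  [0,0,0,0,0,0,0],
  [0,0,0,0,0,0,0],
])

```text
clock: 30.3
position: [433.3, 298.6, 248.1]
ee_rot: [-0.171, -0.682, 0.71, -0.051]
contact_force: [0.6, -0.6, -2.5]
gripper_width: 25.0
```

Run:
```python
from mv import *
to(*place(32,40,46.5))
```

```text
at [433.3 298.6 248.1] t 30.3 w 25.0 F [ 0.6 -0.6 -2.5] J [ 1.07  0.11 -0.5   0.39 -0.91 -1.47]
d [0.0142 0.1185 0.0159] rv [-0.008   0.015  -0.0022] | after turning: d [ 13.7 118.4  17.1]
```

Call:
play_rows([
  [0.004,0,0.009,-0.008,0.015,-0.002,0],
  [0.004,0,0.009,0,0,0,0],
  [0.004,0.02,0,0,0,0,0],
  [0,0.02,0,0,0,0,0],
  [0,0.02,0,0,0,0,0],
  [0,0.02,0,0,0,0,0],
  [0,0.02,0,0,0,0,0],
  [0,0,0,0,0,0,0],
])

```text
clock: 31.1
position: [449.2, 264.1, 150.6]
ee_rot: [-0.179, -0.685, 0.705, -0.042]
contact_force: [-0.1, -0.5, -1.0]
gripper_width: 25.7
```

Run:
```python
from mv import *
to(*place(32,2,46.5))
```

```text
at [449.2 264.1 150.6] t 31.1 w 25.7 F [-0.1 -0.5 -1. ] J [ 0.97  0.2  -0.7   0.52 -0.61 -1.59]
d [ 0.0047  0.0568 -0.0139] rv [-0.0011 -0.0115 -0.0009] | after turning: d [  4.5  56.8 -13.9]
```

Call:
play_rows([
  [0.002,0,-0.006,-0.001,-0.011,0,0],
  [0.002,0.007,-0.005,0,0,0,0],
  [0,0.009,-0.002,0,0,0,0],
  [0,0.009,0,0,0,0,0],
  [0,0.009,0,0,0,0,0],
  [0,0.007,0,0,0,0,0],
  [0,0.003,0,0,0,0,0],
  [0,0,0,0,0,0,0],
])

```text
clock: 31.9
position: [463.1, 275.9, 107.8]
ee_rot: [-0.177, -0.686, 0.704, -0.047]
contact_force: [0.4, -0.5, -1.5]
gripper_width: 25.3
```

Run:
```python
from mv import *
to(*place(32,0,46.5))
```

```text
at [463.1 275.9 107.8] t 31.9 w 25.3 F [ 0.4 -0.5 -1.5] J [ 0.94  0.28 -0.75  0.65 -0.48 -1.7 ]
d [0.0022 0.0145 0.0004] rv [ 0.0045 -0.0012 -0.0038] | after turning: d [ 2.2 14.6  0.3]
```

Call:
play_rows([
  [0.001,0.004,0,0.0045,-0.001,-0.004,0],
  [0.001,0.004,0,0,0,0,0],
  [0,0.003,0,0,0,0,0],
  [0,0.002,0,0,0,0,0],
  [0,0.001,0,0,0,0,0],
])

```text
clock: 32.4
position: [466.0, 276.2, 93.6]
ee_rot: [-0.175, -0.686, 0.705, -0.046]
contact_force: [-11.1, -0.5, 10.2]
gripper_width: 25.5
```

Run:
```python
from mv import *
to(*place(32,0,46.5))
```

```text
at [466.  276.2  93.6] t 32.4 w 25.5 F [-11.1  -0.5  10.2] J [ 0.92  0.31 -0.77  0.7  -0.44 -1.74]
d [0.0005 0.0002 0.0011] rv [ 0.0014 -0.0002 -0.0005] | after turning: d [0.5 0.2 1.1]
```

Call:
play_rows([
  [0,0,0,0,0,0,0.085],
  [0,0,0,0,0,0,0.085],
  [0,0,0,0,0,0,0.085],
  [0,0,0,0,0,0,0.085],
  [0,-0.01,0,0,0,0,0.085],
  [0,-0.02,0,0,0,0,0.085],
  [0,-0.04,0,0,0,0,0.085],
  [0,-0.05,0,0,0,0,0.085],
  [0,-0.04,0,0,0,0,0.085],
  [0,0,0,0,0,0,0.085],
])

```text
clock: 33.4
position: [415.9, 285.9, 251.9]
ee_rot: [-0.174, -0.686, 0.705, -0.045]
contact_force: [-0.1, 0.5, 0.1]
gripper_width: 84.8
```

Call:
play_rows([
  [0,0,0,-0.012,-0.08,-0.078,0.085],
  [0,0,0,-0.012,-0.08,-0.078,0.085],
  [0,0,0,-0.012,-0.08,-0.078,0.085],
  [0,0,0,-0.012,-0.08,-0.078,0.085],
  [-0.003,0,0.046,0,0,0,0.085],
  [-0.003,0,0.046,0,0,0,0.085],
  [-0.003,0,0.046,0,0,0,0.085],
  [-0.003,0,0.046,0,0,0,0.085],
  [-0.003,0,0.046,0,0,0,0.085],
  [-0.003,0,0.046,0,0,0,0.085],
])

```text
clock: 34.4
position: [476.6, 11.0, 246.9]
ee_rot: [-0.063, 0.707, -0.703, 0.052]
contact_force: [0.7, -0.1, 0.5]
gripper_width: 84.9
```

Run:
```python
from mv import *
to(*over(-30.5,150))
```

```text
at [476.6  11.  246.9] t 34.4 w 84.9 F [ 0.7 -0.1  0.5] J [ 0.36  0.13 -0.3  -0.01 -1.16 -0.19]
d [0.0055 0.0952 0.267 ] rv [0.0064 0.0325 0.015 ] | after turning: d [ -1.8  96.9 266.4]
```

Call:
play_rows([
  [0,0,0.03,0.006,0.032,0.015,0.085],
  [0,0,0.045,0,0,0,0.085],
  [0,0,0.045,0,0,0,0.085],
  [0,0,0.045,0,0,0,0.085],
  [0,0,0.045,0,0,0,0.085],
  [0,0.01,0.04,0,0,0,0.085],
  [0,0.02,0.012,0,0,0,0.085],
  [0,0.02,0,0,0,0,0.085],
  [0,0.02,0,0,0,0,0.085],
  [0,0,0,0,0,0,0.085],
])

```text
clock: 35.4
position: [507.7, -268.8, 167.3]
ee_rot: [-0.042, 0.706, -0.706, 0.038]
contact_force: [-0.5, -0.8, -0.1]
gripper_width: 85.2
```

Run:
```python
from mv import *
to(*over(-30.5,105))
```

```text
at [ 507.7 -268.8  167.3] t 35.4 w 85.2 F [-0.5 -0.8 -0.1] J [-0.2   0.36 -0.21  0.   -1.01  0.32]
d [-0.0071  0.0623 -0.0151] rv [ 0.0006 -0.0161  0.0058] | after turning: d [ -7.   62.3 -15.1]
```

Call:
play_rows([
  [-0.004,0,-0.008,0,-0.016,0.005,0.085],
  [-0.003,0,-0.008,0,0,0,0.085],
  [0,0.02,0,0,0,0,0.085],
  [0,0.02,0,0,0,0,0.085],
  [0,0.02,0,0,0,0,0.085],
  [0,0,0,0,0,0,0.085],
])

```text
clock: 36.0
position: [518.4, -248.5, 112.5]
ee_rot: [0.044, -0.704, 0.707, -0.052]
contact_force: [0.1, 0.3, -0.1]
gripper_width: 85.0
```

Run:
```python
from mv import *
to(*over(-30.5,50.5))
```

```text
at [ 518.4 -248.5  112.5] t 36.0 w 85.0 F [ 0.1  0.3 -0.1] J [-0.16  0.41 -0.29  0.   -0.87  0.3 ]
d [0.007  0.062  0.0034] rv [-0.0048  0.0064 -0.0118] | after turning: d [ 6.3 62.   3.7]
```

Call:
play_rows([
  [0.003,0.01,0.002,-0.005,0.006,-0.011,0.085],
  [0.002,0.01,0.002,0,0,0,0.085],
  [0,0.01,0,0,0,0,0.085],
  [0,0.01,0,0,0,0,0.085],
  [0,0.009,0,0,0,0,0.085],
  [0,0.006,0,0,0,0,0.085],
  [0,0,0,0,0,0,0.085],
])

```text
clock: 36.7
position: [517.3, -253.2, 57.5]
ee_rot: [0.044, -0.705, 0.706, -0.049]
contact_force: [-0.3, 0.1, -0.1]
gripper_width: 85.0
```

Run:
```python
from mv import *
to(*over(-30.5,50.5))
```

```text
at [ 517.3 -253.2   57.5] t 36.7 w 85.0 F [-0.3  0.1 -0.1] J [-0.17  0.48 -0.33  0.   -0.75  0.3 ]
d [ 0.0046  0.007  -0.0008] rv [-0.0027  0.0023 -0.0072] | after turning: d [ 4.5  7.  -0.8]
```

Call:
play_rows([
  [0.003,0.003,0,-0.003,0.002,-0.007,0.085],
  [0.002,0.003,0,0,0,0,0.085],
  [0,0.001,0,0,0,0,0.085],
  [0,0,0,0,0,0,0.085],
])

```text
clock: 37.1
position: [512.4, -254.1, 50.4]
ee_rot: [-0.046, 0.706, -0.706, 0.046]
contact_force: [0.4, 0.9, -0.4]
gripper_width: 85.0
```

Run:
```python
from mv import *
to(*over(-30.5,50.5))
```

```text
at [ 512.4 -254.1   50.4] t 37.1 w 85.0 F [ 0.4  0.9 -0.4] J [-0.18  0.49 -0.34 -0.   -0.74  0.31]
d [-0.0005 -0.0001 -0.0011] rv [ 0.      0.0002 -0.0005] | after turning: d [-0.5 -0.1 -1.1]
```

Call:
play_rows([
  [0,0,-0.001,0,0,0,0.02],
  [0,0,0,0,0,0,0.02],
  [0,0,0,0,0,0,0.015],
  [0,0,0,0,0,0,0],
  [0,0,0,0,0,0,0],
  [0,0,0,0,0,0,0],
  [0,0,0,0,0,0,0],
  [0,0,0,0,0,0,0],
])

```text
clock: 37.9
position: [513.0, -253.1, 51.3]
ee_rot: [0.045, -0.705, 0.706, -0.047]
contact_force: [0.1, -0.1, 0.5]
gripper_width: 25.1
```

Call:
play_rows([
  [0,-0.005,0,0,0,0,0],
  [0,-0.005,0,0,0,0,0],
  [0,-0.005,0,0,0,0,0],
  [0,-0.005,0,0,0,0,0],
])

```text
clock: 38.3
position: [511.6, -252.7, 71.4]
ee_rot: [-0.046, 0.706, -0.705, 0.045]
contact_force: [0.7, -0.3, -1.9]
gripper_width: 25.3
```

Run:
```python
from mv import *
to(*over(-30.5,105))
```

```text
at [ 511.6 -252.7   71.4] t 38.3 w 25.3 F [ 0.7 -0.3 -1.9] J [-0.18  0.46 -0.33 -0.   -0.79  0.31]
d [-0.001  -0.0336  0.0004] rv [ 0.0009 -0.0001  0.0007] | after turning: d [ -1.  -33.6   0.4]
```

Call:
play_rows([
  [-0.001,-0.006,0,0,0,0,0],
  [0,-0.006,0,0,0,0,0],
  [0,-0.006,0,0,0,0,0],
  [0,-0.006,0,0,0,0,0],
  [0,-0.008,0,0,0,0,0],
  [0,-0.01,0,0,0,0,0],
  [0,-0.03,0,0,0,0,0],
  [0,-0.045,0,0,0,0,0],
  [0,-0.045,0,0,0,0,0],
  [0,-0.02,0,0,0,0,0],
])

```text
clock: 39.3
position: [510.6, -252.4, 261.8]
ee_rot: [-0.048, 0.707, -0.705, 0.043]
contact_force: [0.3, 0.0, -1.6]
gripper_width: 25.1
```

Call:
play_rows([
  [0,0,0,0.012,0.075,0.074,0],
  [0,0,0,0.012,0.075,0.074,0],
  [0,0,0,0.012,0.075,0.074,0],
  [0,0,0,0.012,0.075,0.074,0],
  [0,0,0,0,0,0,0],
])

```text
clock: 39.8
position: [511.9, -252.9, 271.2]
ee_rot: [-0.175, -0.685, 0.706, -0.046]
contact_force: [-0.2, 0.8, -1.3]
gripper_width: 25.3
```

Run:
```python
from mv import *
p,r=place(-32,100,47.3); p[2]=240; to(p,r)
```

```text
at [ 511.9 -252.9  271.2] t 39.8 w 25.3 F [-0.2  0.8 -1.3] J [-0.17  0.12 -0.29  0.01 -0.85 -0.01]
d [ 0.1752 -0.0243 -0.4465] rv [-0.0001  0.0006 -0.0002] | after turning: d [ 175.4  -24.2 -446.4]
```

Call:
play_rows([
  [0.017,-0.002,-0.0425,0,0,0,0],
  [0.017,-0.002,-0.0425,0,0,0,0],
  [0.017,-0.002,-0.0425,0,0,0,0],
  [0.017,-0.002,-0.0425,0,0,0,0],
  [0.017,-0.002,-0.0425,0,0,0,0],
  [0.017,-0.002,-0.0425,0,0,0,0],
  [0.017,-0.002,-0.0425,0,0,0,0],
  [0.017,-0.002,-0.0425,0,0,0,0],
  [0.017,-0.002,-0.0425,0,0,0,0],
  [0.017,-0.002,-0.0425,0,0,0,0],
])

```text
clock: 40.8
position: [425.8, 206.1, 244.2]
ee_rot: [-0.174, -0.681, 0.709, -0.048]
contact_force: [1.8, -0.2, -1.2]
gripper_width: 25.4
```

Call:
play_rows([
  [0,0,0,0,0,0,0],
  [0,0,0,0,0,0,0],
])

```text
clock: 41.0
position: [425.9, 212.9, 245.3]
ee_rot: [-0.17, -0.682, 0.71, -0.052]
contact_force: [0.3, 0.2, -1.5]
gripper_width: 25.6
```

Run:
```python
from mv import *
to(*place(-32,40,47.3))
```

```text
at [425.9 212.9 245.3] t 41.0 w 25.6 F [ 0.3  0.2 -1.5] J [ 0.98  0.   -0.62  0.39 -0.86 -1.39]
d [ 0.0214  0.1121 -0.0057] rv [-0.0077  0.0178 -0.0049] | after turning: d [ 21.  112.2  -4.5]
```

Call:
play_rows([
  [0.007,0,-0.006,-0.008,0.018,-0.005,0],
  [0.007,0,-0.004,0,0,0,0],
  [0.006,0.02,-0.002,0,0,0,0],
  [0,0.02,0,0,0,0,0],
  [0,0.02,0,0,0,0,0],
  [0,0.02,0,0,0,0,0],
  [0,0.02,0,0,0,0,0],
  [0,0,0,0,0,0,0],
])

```text
clock: 41.8
position: [441.1, 219.6, 143.5]
ee_rot: [-0.179, -0.686, 0.704, -0.042]
contact_force: [-0.9, -0.5, -1.3]
gripper_width: 25.1
```

Run:
```python
from mv import *
to(*place(-32,2,47.3))
```

```text
at [441.1 219.6 143.5] t 41.8 w 25.1 F [-0.9 -0.5 -1.3] J [ 0.92  0.15 -0.8   0.56 -0.55 -1.59]
d [0.0025 0.0492 0.005 ] rv [ 0.0012 -0.0109 -0.0014] | after turning: d [ 2.5 49.2  4.9]
```

Call:
play_rows([
  [0.001,0,0.003,0.001,-0.011,0,0],
  [0.001,0.006,0.002,0,0,0,0],
  [0,0.009,0,0,0,0,0],
  [0,0.009,0,0,0,0,0],
  [0,0.008,0,0,0,0,0],
  [0,0.004,0,0,0,0,0],
  [0,0,0,0,0,0,0],
])

```text
clock: 42.5
position: [451.1, 214.2, 113.4]
ee_rot: [-0.178, -0.688, 0.702, -0.048]
contact_force: [0.2, 0.6, -1.8]
gripper_width: 25.2
```

Run:
```python
from mv import *
to(*place(-32,0,47.3))
```

```text
at [451.1 214.2 113.4] t 42.5 w 25.2 F [ 0.2  0.6 -1.8] J [ 0.86  0.2  -0.87  0.71 -0.42 -1.69]
d [0.0037 0.0192 0.0017] rv [ 0.0098 -0.0022 -0.0084] | after turning: d [ 3.5 19.2  1.5]
```

Call:
play_rows([
  [0.002,0.004,0.001,0.009,-0.002,-0.008,0],
  [0.001,0.005,0,0,0,0,0],
  [0,0.004,0,0,0,0,0],
  [0,0.003,0,0,0,0,0],
  [0,0.002,0,0,0,0,0],
  [0,0,0,0,0,0,0],
])

```text
clock: 43.1
position: [454.3, 213.9, 95.4]
ee_rot: [-0.175, -0.686, 0.705, -0.046]
contact_force: [0.2, 0.6, -2.1]
gripper_width: 25.2
```

Run:
```python
from mv import *
to(*place(-32,0,47.3))
```

```text
at [454.3 213.9  95.4] t 43.1 w 25.2 F [ 0.2  0.6 -2.1] J [ 0.83  0.23 -0.89  0.79 -0.38 -1.75]
d [0.001  0.0011 0.0017] rv [ 0.0031  0.0001 -0.0015] | after turning: d [1.  1.1 1.7]
```

Call:
play_rows([
  [0.001,0.002,0.001,0.003,0,-0.001,0],
  [0,0.002,0,0,0,0,0],
  [0,0.001,0,0,0,0,0],
])

```text
clock: 43.4
position: [454.2, 213.8, 94.8]
ee_rot: [-0.177, -0.686, 0.704, -0.049]
contact_force: [-5.3, -0.4, 3.2]
gripper_width: 25.5
```

Call:
play_rows([
  [0,0,0,0,0,0,0.085],
  [0,0,0,0,0,0,0.085],
  [0,0,0,0,0,0,0.085],
  [0,0,0,0,0,0,0.085],
  [0,-0.01,0,0,0,0,0.085],
  [0,-0.02,0,0,0,0,0.085],
  [0,-0.04,0,0,0,0,0.085],
  [0,-0.05,0,0,0,0,0.085],
  [0,-0.04,0,0,0,0,0.085],
  [0,0,0,0,0,0,0.085],
])

```text
clock: 44.4
position: [403.3, 223.4, 251.1]
ee_rot: [-0.175, -0.686, 0.705, -0.047]
contact_force: [0.1, 0.7, -0.9]
gripper_width: 85.1
```

Call:
play_rows([
  [0,0,0,-0.012,-0.079,-0.076,0.085],
  [0,0,0,-0.012,-0.079,-0.076,0.085],
  [0,0,0,-0.012,-0.079,-0.076,0.085],
  [0,0,0,-0.012,-0.079,-0.076,0.085],
  [-0.004,0,0.046,0,0,0,0.085],
  [-0.004,0,0.046,0,0,0,0.085],
  [-0.004,0,0.046,0,0,0,0.085],
  [-0.004,0,0.046,0,0,0,0.085],
  [-0.004,0,0.046,0,0,0,0.085],
  [-0.004,0,0.046,0,0,0,0.085],
])

```text
clock: 45.4
position: [470.8, -51.5, 245.1]
ee_rot: [-0.058, 0.706, -0.704, 0.053]
contact_force: [1.0, 0.3, 0.1]
gripper_width: 84.9
```

Run:
```python
from mv import *
to(*over(-91.5,150))
```

```text
at [470.8 -51.5 245.1] t 45.4 w 84.9 F [1.  0.3 0.1] J [ 0.23  0.12 -0.32 -0.   -1.14 -0.07]
d [-0.0088  0.0943  0.2668] rv [0.0024 0.0278 0.007 ] | after turning: d [-15.6  95.1 266.2]
```

Call:
play_rows([
  [0,0,0.02,0.002,0.028,0.007,0.085],
  [-0.003,0,0.045,0,0,0,0.085],
  [-0.003,0,0.045,0,0,0,0.085],
  [-0.003,0,0.045,0,0,0,0.085],
  [-0.002,0,0.045,0,0,0,0.085],
  [0,0.01,0.04,0,0,0,0.085],
  [0,0.02,0.01,0,0,0,0.085],
  [0,0.02,0,0,0,0,0.085],
  [0,0.02,0,0,0,0,0.085],
  [0,0,0,0,0,0,0.085],
])

```text
clock: 46.4
position: [510.7, -319.6, 160.1]
ee_rot: [-0.044, 0.707, -0.705, 0.034]
contact_force: [-0.9, 0.3, -0.1]
gripper_width: 85.0
```

Run:
```python
from mv import *
to(*over(-91.5,105))
```

```text
at [ 510.7 -319.6  160.1] t 46.4 w 85.0 F [-0.9  0.3 -0.1] J [-0.29  0.41 -0.14  0.   -1.03  0.4 ]
d [-0.0112  0.0549 -0.0048] rv [ 0.0034 -0.02    0.0136] | after turning: d [-10.6  55.1  -4.8]
```

Call:
play_rows([
  [-0.004,0,-0.003,0.003,-0.02,0.012,0.085],
  [-0.003,0,-0.002,0,0,0,0.085],
  [0,0.018,0,0,0,0,0.085],
  [0,0.018,0,0,0,0,0.085],
  [0,0.018,0,0,0,0,0.085],
  [0,0,0,0,0,0,0.085],
])

```text
clock: 47.0
position: [522.6, -313.6, 110.7]
ee_rot: [0.044, -0.703, 0.708, -0.051]
contact_force: [-0.1, -0.8, 0.1]
gripper_width: 84.7
```

Run:
```python
from mv import *
to(*over(-91.5,50.5))
```

```text
at [ 522.6 -313.6  110.7] t 47.0 w 84.7 F [-0.1 -0.8  0.1] J [-0.27  0.46 -0.2   0.   -0.9   0.41]
d [ 0.0026  0.0601 -0.0007] rv [-0.0064  0.0053 -0.0097] | after turning: d [ 2.  60.2 -0.3]
```

Call:
play_rows([
  [0.002,0.01,0,-0.006,0.005,-0.01,0.085],
  [0.002,0.01,0,0,0,0,0.085],
  [0.001,0.01,0,0,0,0,0.085],
  [0,0.01,0,0,0,0,0.085],
  [0,0.009,0,0,0,0,0.085],
  [0,0.006,0,0,0,0,0.085],
  [0,0,0,0,0,0,0.085],
])

```text
clock: 47.7
position: [520.5, -314.8, 55.4]
ee_rot: [0.044, -0.704, 0.707, -0.048]
contact_force: [-0.2, 0.6, 0.2]
gripper_width: 85.0
```

Run:
```python
from mv import *
to(*over(-91.5,50.5))
```

```text
at [ 520.5 -314.8   55.4] t 47.7 w 85.0 F [-0.2  0.6  0.2] J [-0.28  0.53 -0.25  0.   -0.79  0.41]
d [-0.0002  0.0049 -0.0013] rv [-0.0038  0.0019 -0.0052] | after turning: d [-0.2  4.9 -1.3]
```

Call:
play_rows([
  [0,0.0025,-0.001,-0.004,0.002,-0.005,0.085],
  [0,0.0025,0,0,0,0,0.04],
  [0,0,0,0,0,0,0.03],
])

```text
clock: 48.0
position: [520.8, -314.0, 50.3]
ee_rot: [-0.046, 0.706, -0.706, 0.046]
contact_force: [1.0, 0.6, -0.2]
gripper_width: 58.6
```

Run:
```python
from mv import *
to(*over(-91.5,50.5))
```

```text
at [ 520.8 -314.    50.3] t 48.0 w 58.6 F [ 1.   0.6 -0.2] J [-0.28  0.54 -0.25 -0.   -0.78  0.41]
d [ 0.0002 -0.0002 -0.0006] rv [-0.     -0.0001 -0.0005] | after turning: d [ 0.2 -0.2 -0.6]
```

Call:
play_rows([
  [0,0,-0.0005,0,0,0,0.02],
  [0,0,0,0,0,0,0.015],
  [0,0,0,0,0,0,0],
  [0,0,0,0,0,0,0],
  [0,0,0,0,0,0,0],
  [0,0,0,0,0,0,0],
  [0,0,0,0,0,0,0],
])

```text
clock: 48.7
position: [521.1, -313.5, 50.8]
ee_rot: [0.045, -0.706, 0.706, -0.046]
contact_force: [-0.1, -0.9, -0.5]
gripper_width: 25.0
```

Call:
play_rows([
  [0,-0.005,0,0,0,0,0],
  [0,-0.005,0,0,0,0,0],
  [0,-0.005,0,0,0,0,0],
  [0,-0.005,0,0,0,0,0],
])

```text
clock: 49.1
position: [520.1, -313.1, 71.2]
ee_rot: [-0.046, 0.706, -0.705, 0.045]
contact_force: [-0.4, -0.5, -0.4]
gripper_width: 25.6
```

Call:
play_rows([
  [-0.001,-0.006,0,0,0,0,0],
  [0,-0.006,0,0,0,0,0],
  [0,-0.006,0,0,0,0,0],
  [0,-0.006,0,0,0,0,0],
  [0,-0.008,0,0,0,0,0],
  [0,-0.01,0,0,0,0,0],
  [0,-0.03,0,0,0,0,0],
  [0,-0.045,0,0,0,0,0],
  [0,-0.045,0,0,0,0,0],
  [0,-0.02,0,0,0,0,0],
])

```text
clock: 50.1
position: [519.2, -312.6, 261.5]
ee_rot: [-0.048, 0.707, -0.704, 0.043]
contact_force: [0.4, -0.6, 0.1]
gripper_width: 25.1
```

Call:
play_rows([
  [0,0,0,0.012,0.075,0.074,0],
  [0,0,0,0.012,0.075,0.074,0],
  [0,0,0,0.012,0.075,0.074,0],
  [0,0,0,0.012,0.075,0.074,0],
  [0,0,0,0,0,0,0],
])

```text
clock: 50.6
position: [520.5, -313.2, 271.3]
ee_rot: [-0.175, -0.685, 0.706, -0.046]
contact_force: [-0.4, -0.3, -1.4]
gripper_width: 25.5
```

Run:
```python
from mv import *
p,r=place(-96,100,47); p[2]=240; to(p,r)
```

```text
at [ 520.5 -313.2  271.3] t 50.6 w 25.5 F [-0.4 -0.3 -1.4] J [-0.29  0.19 -0.18 -0.04 -0.88  0.13]
d [ 0.1937 -0.0305 -0.4402] rv [-0.0008  0.0008 -0.    ] | after turning: d [ 194.   -30.2 -440.1]
```

Call:
play_rows([
  [0.019,-0.003,-0.042,0,0,0,0],
  [0.019,-0.003,-0.042,0,0,0,0],
  [0.019,-0.003,-0.042,0,0,0,0],
  [0.019,-0.003,-0.042,0,0,0,0],
  [0.019,-0.003,-0.042,0,0,0,0],
  [0.019,-0.003,-0.042,0,0,0,0],
  [0.019,-0.003,-0.042,0,0,0,0],
  [0.019,-0.003,-0.042,0,0,0,0],
  [0.019,-0.003,-0.042,0,0,0,0],
  [0.019,-0.003,-0.042,0,0,0,0],
])

```text
clock: 51.6
position: [410.7, 143.7, 246.6]
ee_rot: [-0.173, -0.681, 0.71, -0.048]
contact_force: [0.6, 0.8, -1.9]
gripper_width: 25.1
```

Call:
play_rows([
  [0,0,0,0,0,0,0],
  [0,0,0,0,0,0,0],
])

```text
clock: 51.8
position: [410.6, 150.6, 248.3]
ee_rot: [-0.169, -0.682, 0.71, -0.054]
contact_force: [-1.0, -1.5, -1.7]
gripper_width: 25.1
```

Run:
```python
from mv import *
to(*place(-96,40,46.8))
```

```text
at [410.6 150.6 248.3] t 51.8 w 25.1 F [-1.  -1.5 -1.7] J [ 0.91 -0.09 -0.7   0.38 -0.86 -1.31]
d [ 0.0189  0.1165 -0.0059] rv [-0.0076  0.0214 -0.0046] | after turning: d [ 18.5 116.6  -4.6]
```

Call:
play_rows([
  [0.006,0,-0.004,-0.008,0.021,-0.005,0],
  [0.006,0,-0.003,0,0,0,0],
  [0.005,0.02,0,0,0,0,0],
  [0,0.02,0,0,0,0,0],
  [0,0.02,0,0,0,0,0],
  [0,0.02,0,0,0,0,0],
  [0,0.02,0,0,0,0,0],
  [0,0,0,0,0,0,0],
])

```text
clock: 52.6
position: [428.4, 150.0, 147.3]
ee_rot: [-0.181, -0.685, 0.704, -0.041]
contact_force: [-0.6, -0.5, -1.4]
gripper_width: 25.3
```

Run:
```python
from mv import *
to(*place(-96,2,46.8))
```

```text
at [428.4 150.  147.3] t 52.6 w 25.3 F [-0.6 -0.5 -1.4] J [ 0.83  0.07 -0.88  0.56 -0.52 -1.51]
d [ 0.0042  0.0532 -0.0018] rv [-0.0005 -0.0147 -0.0015] | after turning: d [ 4.1 53.2 -1.8]
```

Call:
play_rows([
  [0.002,0,-0.003,0,-0.014,0,0],
  [0.002,0.008,0,0,0,0,0],
  [0,0.009,0,0,0,0,0],
  [0,0.009,0,0,0,0,0],
  [0,0.009,0,0,0,0,0],
  [0,0.005,0,0,0,0,0],
  [0,0,0,0,0,0,0],
])

```text
clock: 53.3
position: [441.9, 154.6, 115.9]
ee_rot: [-0.18, -0.688, 0.702, -0.05]
contact_force: [0.6, -0.5, -1.3]
gripper_width: 25.1
```

Run:
```python
from mv import *
to(*place(-96,0,46.8))
```

```text
at [441.9 154.6 115.9] t 53.3 w 25.1 F [ 0.6 -0.5 -1.3] J [ 0.76  0.13 -0.96  0.77 -0.37 -1.65]
d [0.0065 0.0213 0.0055] rv [ 0.0101 -0.0029 -0.0139] | after turning: d [ 6.2 21.5  5.2]
```

Call:
play_rows([
  [0.003,0,0.003,0.01,-0.003,-0.013,0],
  [0.002,0.005,0.002,0,0,0,0],
  [0,0.005,0,0,0,0,0],
  [0,0.004,0,0,0,0,0],
  [0,0.003,0,0,0,0,0],
  [0,0,0,0,0,0,0],
])

```text
clock: 53.9
position: [445.1, 153.4, 105.7]
ee_rot: [-0.179, -0.688, 0.702, -0.05]
contact_force: [-0.0, -0.8, -1.5]
gripper_width: 25.6
```

Run:
```python
from mv import *
to(*place(-96,0,46.8))
```

```text
at [445.1 153.4 105.7] t 53.9 w 25.6 F [-0.  -0.8 -1.5] J [ 0.72  0.15 -0.98  0.85 -0.33 -1.7 ]
d [0.0064 0.0106 0.0047] rv [ 0.0105 -0.0006 -0.0122] | after turning: d [ 6.2 10.7  4.6]
```

Call:
play_rows([
  [0.003,0.001,0.003,0.01,0,-0.012,0],
  [0.003,0.002,0.002,0.004,0,-0.004,0],
  [0.001,0.002,0.001,0,0,0,0],
  [0,0.002,0,0,0,0,0],
])

```text
clock: 54.3
position: [440.4, 149.6, 98.8]
ee_rot: [-0.175, -0.685, 0.706, -0.045]
contact_force: [0.2, 0.3, -2.9]
gripper_width: 25.4
```

Run:
```python
from mv import *
to(*place(-96,0,46.8))
```

```text
at [440.4 149.6  98.8] t 54.3 w 25.4 F [ 0.2  0.3 -2.9] J [ 0.72  0.16 -0.99  0.85 -0.33 -1.7 ]
d [0.0004 0.0053 0.    ] rv [-0.     -0.0007  0.0006] | after turning: d [0.4 5.3 0. ]
```

Call:
play_rows([
  [0.0005,0.003,0,0.001,0,-0.001,0],
  [0.0005,0.003,0,0.001,0,-0.001,0],
  [0,0.002,0,0,0,0,0],
])

```text
clock: 54.6
position: [441.2, 149.7, 93.8]
ee_rot: [-0.175, -0.685, 0.705, -0.047]
contact_force: [-38.6, 1.8, 45.4]
gripper_width: 25.4
```

Run:
```python
from mv import *
to(*place(-96,0,46.8))
```

```text
at [441.2 149.7  93.8] t 54.6 w 25.4 F [-38.6   1.8  45.4] J [ 0.69  0.17 -1.01  0.93 -0.3  -1.76]
d [-0.0004  0.0003  0.0002] rv [ 0.0011  0.0019 -0.0032] | after turning: d [-0.4  0.3  0.2]
```

Call:
play_rows([
  [0,-0.0005,0,0,0,0,0.085],
  [0,0,0,0,0,0,0.085],
  [0,0,0,0,0,0,0.085],
  [0,0,0,0,0,0,0.085],
  [0,-0.01,0,0,0,0,0.085],
  [0,-0.02,0,0,0,0,0.085],
  [0,-0.04,0,0,0,0,0.085],
  [0,-0.05,0,0,0,0,0.085],
  [0,-0.04,0,0,0,0,0.085],
  [0,0,0,0,0,0,0.085],
])

```text
clock: 55.6
position: [390.6, 159.5, 250.1]
ee_rot: [-0.173, -0.684, 0.707, -0.044]
contact_force: [0.6, 0.9, 0.3]
gripper_width: 85.0
```

Run:
```python
from mv import *
to([660,-175,150],rot(0))
e=snap('side','s7'); d=snap('top','t7')
cv2.imwrite('pics/v7.png',np.vstack([cv2.resize(d['color'][130:270,220:490,::-1],(800,415),interpolation=2)[:320],cv2.resize(e['color'][160:300,200:480,::-1],(560,280),interpolation=2) if 0 else np.pad(cv2.resize(e['color'][160:300,200:480,::-1],(560,280),interpolation=2),((0,0),(0,240),(0,0)))]))
g=d['color'];
```

```text
at [390.6 159.5 250.1] t 55.6 w 85.0 F [0.6 0.9 0.3] J [ 0.97 -0.12 -0.71  0.37 -0.89 -1.38]
d [-0.2798  0.1959  0.279 ] rv [-0.0318 -0.1828 -0.3093] | after turning: d [-269.4  100.1  334.5]
```

View pics/v7.png

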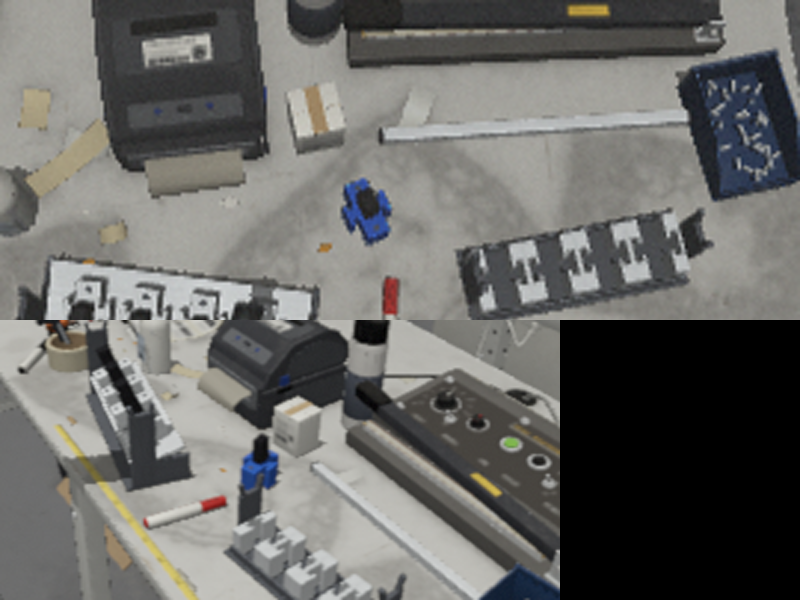

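View 13: all four blocks stand on the deck and the spacers are in the tray. The bar has been knocked right, with its left end now at (382,134) in the crop and its right end close to the bin. I'll measure it again.

```bash
cat > bar.py <<'E'
from mv import *; import sys
def bar(f,z=16):
    d=load(f); c=d['color'].astype(int); g=cv2.medianBlur(d['color'].max(2),1)
    # world resample at top-face height 1mm/px: x 600..720, y -430..60
    xs,ys=np.meshgrid(np.arange(600,720),np.arange(60,-430,-1)); q=proj(d,np.c_[xs.ravel(),ys.ravel(),np.full(xs.size,float(z))]).astype(np.float32)
    w=cv2.remap(g,q[:,0].reshape(xs.shape),q[:,1].reshape(xs.shape),cv2.INTER_CUBIC)
    m=(w>np.percentile(w,50)+22).astype(np.uint8); n,l,s,_=cv2.connectedComponentsWithStats(m); i=1+np.argmax(s[1:,3]*(s[1:,2]<60))
    p=np.c_[xs[l==i],ys[l==i]].astype(np.float32); (cx,cy),(a,b),an=cv2.minAreaRect(p); vx,vy,x0,y0=cv2.fitLine(p,2,0,.01,.01)[:,0]
    print(f,'rect',(cx,cy),(a,b),an,'line',x0,y0,'yaw',np.arctan(-vx/vy),'ymin/max',p[:,1].min(),p[:,1].max())
for f in sys.argv[1:]: bar(f)
E
python3 bar.py t3 t7; python3 bar.py s7; python3 -c "
from h import *
d=load('top0' if 0 else 't7')
for x,y in[(382,134),(688,116)]: print(atz(d,220+(x+.5)/2.963-.5,130+(y+.5)/2.963-.5,16))"
```

```text
t3 rect (661.9999389648438, -175.5) (15.999998092651367, 366.99993896484375) 0.0 line 661.6032 -176.5278 yaw 0.0014678995 ymin/max -359.0 8.0
t7 rect (697.5, -197.5) (367.0, 43.0) 90.0 line 687.323 -180.2886 yaw -0.027857618 ymin/max -381.0 -14.0
s7 rect (696.6402587890625, -187.59849548339844) (349.0229797363281, 41.252193450927734) 89.67071533203125 line 685.6485 -185.21779 yaw -0.0130955735 ymin/max -362.0 -13.0
[683.84960291 -11.65888821  16.        ]
[ 682.43890556 -382.61327753   16.        ]
```

```bash
cat >> bar.py <<'E'
def prof(f,x0,x1,y0,y1,z=16):
    d=load(f); g=d['color'].max(2); xs,ys=np.meshgrid(np.arange(x0,x1,.5),np.arange(y0,y1,-4.)); q=proj(d,np.c_[xs.ravel(),ys.ravel(),np.full(xs.size,float(z))]).astype(np.float32)
    w=cv2.remap(g,q[:,0].reshape(xs.shape),q[:,1].reshape(xs.shape),1).astype(float)
    c=[]
    for r,y in zip(w,ys[:,0]):
        gr=np.gradient(cv2.GaussianBlur(r[None],(0,0),3)[0]); a,b=np.argmax(gr),np.argmin(gr)
        if a<b: c.append((y,xs[0,(a+b)//2],(b-a)/2))
    c=np.array(c); k=np.polyfit(c[:,0],c[:,1],1); r=np.abs(c[:,1]-np.polyval(k,c[:,0])); c=c[r<np.median(r)*3+.5]; k=np.polyfit(c[:,0],c[:,1],1)
    print(f,'yaw',-k[0],'width',np.median(c[:,2]),[(y,round(float(np.polyval(k,y)),1)) for y in(-20,-176,-198,-375)],len(c))
prof('t3',640,690,-5,-350); prof('t7',655,710,-75,-370)
E
python3 bar.py
```

```text
t3 yaw -0.000927746459507811 width 14.5 [(-20, 661.4), (-176, 661.3), (-198, 661.3), (-375, 661.1)] 68
t7 yaw 8.664910578022235e-05 width 14.5 [(-20, 683.7), (-176, 683.7), (-198, 683.7), (-375, 683.7)] 33
```

Call:
play_rows([
  [0,0,0,-0.008,-0.046,-0.077,0.06],
  [0,0,0,-0.008,-0.046,-0.077,0.06],
  [0,0,0,-0.008,-0.046,-0.077,0.06],
  [0,0,0,-0.008,-0.046,-0.077,0.06],
  [-0.032,0,0.035,0,0,0,0.06],
  [-0.032,0,0.035,0,0,0,0.06],
  [-0.032,0,0.035,0,0,0,0.06],
  [-0.032,0,0.035,0,0,0,0.06],
  [-0.032,0,0.035,0,0,0,0.06],
  [0,0,0,0,0,0,0.06],
])

```text
clock: 56.7
position: [551.8, -32.6, 220.5]
ee_rot: [0.019, -0.698, 0.715, 0.018]
contact_force: [-0.7, 1.2, 0.4]
gripper_width: 59.9
```

Run:
```python
from mv import *
to([683.5,-198.5,150],rot(0))
```

```text
at [551.8 -32.6 220.5] t 56.7 w 59.9 F [-0.7  1.2  0.4] J [ 0.24  0.3  -0.16  0.01 -1.17 -0.24]
d [-0.1351  0.0674  0.1644] rv [-0.0243  0.0015  0.0529] | after turning: d [-131.7   70.5  165.9]
```

Call:
play_rows([
  [0,0,0,-0.024,0,0.05,0.06],
  [-0.031,0,0.039,0,0,0,0.06],
  [-0.031,0,0.039,0,0,0,0.06],
  [-0.031,0,0.039,0,0,0,0.06],
  [-0.031,0,0.039,0,0,0,0.06],
  [0,0.02,0,0,0,0,0.06],
  [0,0.02,0,0,0,0,0.06],
  [0,0,0,0,0,0,0.06],
])

```text
clock: 57.5
position: [667.5, -198.7, 151.8]
ee_rot: [-0.012, 0.707, -0.707, -0.019]
contact_force: [-0.8, 0.1, -1.3]
gripper_width: 60.1
```

Run:
```python
from mv import *
to([683.5,-198.5,60],rot(0))
```

```text
at [ 667.5 -198.7  151.8] t 57.5 w 60.1 F [-0.8  0.1 -1.3] J [-0.06  0.58  0.13  0.   -1.16  0.05]
d [-0.02    0.091  -0.0004] rv [ 0.0001 -0.0102  0.0434] | after turning: d [-16.   91.8  -0.2]
```

Call:
play_rows([
  [-0.006,0,0,0,-0.01,0.042,0.06],
  [-0.006,0.02,0,0,0,0,0.06],
  [-0.002,0.02,0,0,0,0,0.06],
  [0,0.02,0,0,0,0,0.06],
  [0,0.02,0,0,0,0,0.06],
  [0,0.01,0,0,0,0,0.06],
  [0,0,0,0,0,0,0.06],
])

```text
clock: 58.2
position: [678.2, -197.9, 54.8]
ee_rot: [0.004, -0.707, 0.708, 0.004]
contact_force: [-0.1, -0.1, 0.5]
gripper_width: 60.3
```

Run:
```python
from mv import *
to([683.5,-198.5,4],rot(0))
```

```text
at [ 678.2 -197.9   54.8] t 58.2 w 60.3 F [-0.1 -0.1  0.5] J [-0.05  0.67  0.04  0.   -0.95  0.05]
d [-0.0059  0.0508  0.0005] rv [-0.0015  0.001   0.0112] | after turning: d [-5.3 50.8  0.6]
```

Call:
play_rows([
  [-0.002,0.005,0.0005,-0.0015,0,0.01,0.06],
  [0,0.009,0,0,0,0,0.06],
  [0,0.009,0,0,0,0,0.06],
  [0,0.009,0,0,0,0,0.06],
  [0,0.006,0,0,0,0,0.06],
  [0,0.003,0,0,0,0,0.06],
  [0,0,0,0,0,0,0.06],
])

```text
clock: 58.9
position: [682.0, -198.7, 13.6]
ee_rot: [-0.001, -0.707, 0.707, -0.002]
contact_force: [0.1, 0.6, -0.1]
gripper_width: 60.0
```

Run:
```python
from mv import *
to([683.5,-198.5,4],rot(0))
```

```text
at [ 682.  -198.7   13.6] t 58.9 w 60.0 F [ 0.1  0.6 -0.1] J [-0.06  0.72  0.01  0.   -0.86  0.06]
d [-0.0014  0.0096 -0.0002] rv [-0.0011  0.0018 -0.0041] | after turning: d [-1.5  9.6 -0.2]
```

Call:
play_rows([
  [-0.001,0.004,0,-0.001,0.002,-0.004,0.06],
  [0,0.004,0,0,0,0,0.06],
  [0,0.001,0,0,0,0,0.06],
  [0,0,0,0,0,0,0],
  [0,0,0,0,0,0,0],
  [0,0,0,0,0,0,0],
  [0,0,0,0,0,0,0],
  [0,0,0,0,0,0,0],
  [0,0,0,0,0,0,0],
])

```text
clock: 59.8
position: [684.0, -198.8, 5.0]
ee_rot: [-0.001, -0.707, 0.707, -0.001]
contact_force: [1.4, 0.0, -1.1]
gripper_width: 14.4
```

Call:
play_rows([
  [0,-0.004,0,0,0,0,0],
  [0,-0.002,-0.007,0,0,0,0],
  [0,0,-0.007,0,0,0,0],
  [0,0,-0.007,0,0,0,0],
  [0,-0.01,0,0,0,0,0],
  [0,-0.02,0,0,0,0,0],
  [0,-0.02,0,0,0,0,0],
  [0,0,0,0,0,0,0],
])

```text
clock: 60.6
position: [682.2, -174.1, 61.6]
ee_rot: [-0.002, 0.707, -0.707, -0.001]
contact_force: [0.6, 0.3, -3.0]
gripper_width: 14.1
```

Run:
```python
from mv import *
p=P(rack,[(-26,0,250)])[0]; print(p); to(p,rot(rack[2]))
e=snap('side','s8'); cv2.imwrite('pics/v8.png',e['color'][150:380,200:560,::-1])
```

```text
[450.89599761 245.3295759  250.        ]
at [ 682.2 -174.1   61.6] t 60.6 w 14.1 F [ 0.6  0.3 -3. ] J [-0.02  0.66  0.03 -0.   -0.95  0.02]
d [ 0.2316 -0.1872 -0.4198] rv [0.0004 0.1866 0.0039] | after turning: d [ 304.7 -188.4 -369.5]
```

View pics/v8.png

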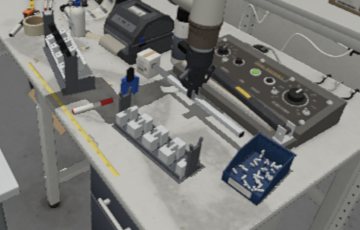

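View 14: the bar is held and clear of the bin. Raise it, turn it to the rack's yaw and carry it over.

Call:
play_rows([
  [0,-0.04,0,0,0,0,0],
  [0,-0.045,0,0,0,0,0],
  [0,-0.045,0,0,0,0,0],
  [0,-0.045,0,0,0,0,0],
  [0.03,0,0,0,0.062,0,0],
  [0.03,0,0,0,0.062,0,0],
  [0.03,0,0,0,0.062,0,0],
  [0.03,0,-0.03,0,0,0,0],
  [0.03,0,-0.03,0,0,0,0],
  [0.03,0,-0.03,0,0,0,0],
])

```text
clock: 61.65
position: [513.8, -62.0, 230.9]
ee_rot: [0.063, 0.705, -0.702, -0.082]
contact_force: [0.5, 0.0, -2.1]
gripper_width: 13.7
```

Call:
play_rows([
  [0.02,0,-0.04,0,0,0,0],
  [0.02,0,-0.04,0,0,0,0],
  [0.02,0,-0.04,0,0,0,0],
  [0.01,0,-0.04,0,0,0,0],
  [0.01,0,-0.04,0,0,0,0],
  [0.01,0,-0.02,0,0,0,0],
  [0,0,0,0,0,0,0],
  [0,0,0,0,0,0,0],
])

```text
clock: 62.45
position: [459.3, 181.9, 227.7]
ee_rot: [0.058, 0.704, -0.703, -0.085]
contact_force: [0.2, -0.1, -3.0]
gripper_width: 13.8
```

Run:
```python
from mv import *
p=P(rack,[(-26,0,200)])[0]; to(p,rot(rack[2]))
```

```text
at [459.3 181.9 227.7] t 62.5 w 13.8 F [ 0.2 -0.1 -3. ] J [ 0.69  0.18 -0.28 -0.03 -1.14 -0.88]
d [ 0.0198  0.0284 -0.0605] rv [-0.002  -0.0162  0.0378] | after turning: d [ 19.9  27.7 -60.7]
```

Call:
play_rows([
  [0,-0.01,-0.01,-0.002,-0.016,0.037,0],
  [0.007,0,-0.017,0,0,0,0],
  [0.007,0,-0.017,0,0,0,0],
  [0.006,0,-0.012,0,0,0,0],
  [0,0.01,0,0,0,0,0],
  [0,0.01,0,0,0,0,0],
  [0,0,0,0,0,0,0],
])

```text
clock: 63.15
position: [449.4, 234.6, 213.0]
ee_rot: [-0.067, -0.702, 0.706, 0.071]
contact_force: [0.3, -1.0, -2.4]
gripper_width: 13.9
```

Run:
```python
from mv import *
p=P(rack,[(-26,0,175)])[0]; to(p,rot(rack[2]))
```

```text
at [449.4 234.6 213. ] t 63.1 w 13.9 F [ 0.3 -1.  -2.4] J [ 0.8   0.2  -0.3  -0.   -1.08 -1.  ]
d [ 0.0004  0.038  -0.011 ] rv [-0.0064 -0.0095  0.0054] | after turning: d [  0.5  38.  -10.8]
```

Call:
play_rows([
  [0,0,-0.006,-0.006,-0.009,0.005,0],
  [0,0.008,-0.005,0,0,0,0],
  [0,0.009,0,0,0,0,0],
  [0,0.009,0,0,0,0,0],
  [0,0.006,0,0,0,0,0],
  [0,0,0,0,0,0,0],
])

```text
clock: 63.75
position: [451.9, 244.6, 177.3]
ee_rot: [-0.066, -0.703, 0.705, 0.067]
contact_force: [-0.2, -0.1, -2.9]
gripper_width: 14.3
```

Run:
```python
from mv import *
p=P(rack,[(-26,0,165)])[0]; to(p,rot(rack[2]))
e=snap('side','s9'); d=snap('top','t9')
cv2.imwrite('pics/v9.png',np.hstack([cv2.resize(e['color'][155:260,210:310,::-1],(520,546),interpolation=2),cv2.resize(d['color'][195:265,220:340,::-1],(280,546),interpolation=2)]))
```

```text
at [451.9 244.6 177.3] t 63.8 w 14.3 F [-0.2 -0.1 -2.9] J [ 0.81  0.25 -0.34  0.   -0.99 -1.  ]
d [ 0.0011  0.0123 -0.0006] rv [-0.0018 -0.0018  0.001 ] | after turning: d [ 1.1 12.3 -0.6]
```

View pics/v9.png

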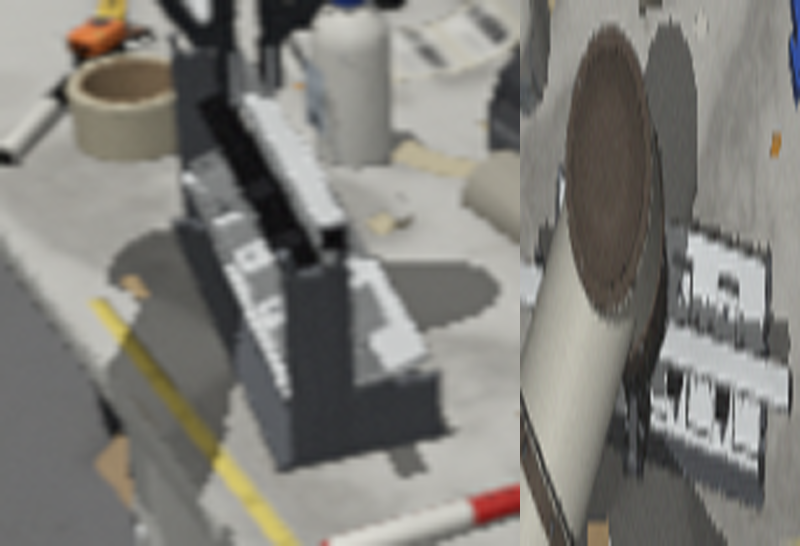

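View 15: the bar hangs over both forks. Its near end at about (335,237) in the side crop lines up with the near fork. Compare that with the prediction, then lower.

Call:
play_rows([
  [0.001,0.004,-0.0005,-0.002,-0.002,0.001,0],
  [0,0.005,0,0,0,0,0],
  [0,0.004,0,0,0,0,0],
  [0,0,0,0,0,0,0],
])

```text
clock: 64.25
position: [451.9, 246.2, 165.3]
ee_rot: [0.066, 0.705, -0.703, -0.064]
contact_force: [0.4, -0.4, -2.9]
gripper_width: 13.8
```

Run:
```python
from mv import *
d=load('s9'); c=P([451.9,244.6,rack[2]],[(0,-190,180.3)]); print('bar end pred',proj(d,c),'seen 274.4 200.5')
print('fork slot pred',proj(d,P(rack,[(-26,-158,157),(-41,-158,157),(-11,-158,157)])))
p=P(rack,[(-26,0,145)])[0]; to(p,rot(rack[2]))
```

```text
bar end pred [[274.46566929 201.27737888]] seen 274.4 200.5
fork slot pred [[271.30491956 202.68123811]
 [266.42801171 203.58009115]
 [276.13855936 201.79035972]]
at [451.9 246.2 165.3] t 64.2 w 13.8 F [ 0.4 -0.4 -2.9] J [ 0.81  0.26 -0.36  0.   -0.95 -1.  ]
d [0.0009 0.0203 0.0011] rv [ 0.0038  0.0007 -0.0029] | after turning: d [ 0.9 20.3  1. ]
```

Call:
play_rows([
  [0.001,0.004,0.001,0.004,0,-0.003,0],
  [0,0.005,0,0,0,0,0],
  [0,0.004,0,0,0,0,0],
  [0,0,0,0,0,0,0],
])

```text
clock: 64.65
position: [450.7, 245.4, 151.2]
ee_rot: [-0.065, -0.704, 0.704, 0.065]
contact_force: [0.2, 0.3, -2.9]
gripper_width: 14.1
```

Run:
```python
from mv import *
p=P(rack,[(-26,0,145)])[0]; to(p,rot(rack[2]))
```

```text
at [450.7 245.4 151.2] t 64.7 w 14.1 F [ 0.2  0.3 -2.9] J [ 0.82  0.27 -0.38  0.   -0.92 -1.  ]
d [-0.0002  0.0062 -0.    ] rv [-0.0005  0.0007  0.0002] | after turning: d [-0.2  6.2 -0. ]
```

Call:
play_rows([
  [0,0.003,0,0,0.001,0,0],
  [0,0.002,0,0,0,0,0],
  [0,0.001,0,0,0,0,0],
  [0,0,0,0,0,0,0],
])

```text
clock: 65.05
position: [451.0, 245.5, 144.9]
ee_rot: [-0.066, -0.704, 0.704, 0.065]
contact_force: [-0.3, 0.4, -1.9]
gripper_width: 14.0
```

Run:
```python
from mv import *
p=P(rack,[(-26,0,145)])[0]; to(p,rot(rack[2]))
```

```text
at [451.  245.5 144.9] t 65.0 w 14.0 F [-0.3  0.4 -1.9] J [ 0.82  0.28 -0.39  0.   -0.9  -1.  ]
d [ 0.0001 -0.0001  0.0002] rv [-0.0002 -0.0001 -0.0003] | after turning: d [ 0.1 -0.1  0.2]
```

Call:
play_rows([
  [0,0.0015,0,0,0,0,0],
  [0,0.001,0,0,0,0,0],
  [0,0,0,0,0,0,0.05],
  [0,0,0,0,0,0,0.05],
  [0,0,0,0,0,0,0.05],
  [0,-0.005,0,0,0,0,0.05],
  [0,-0.02,0,0,0,0,0.05],
  [0,-0.04,0,0,0,0,0.05],
  [0,-0.045,0,0,0,0,0.05],
  [0,-0.03,0,0,0,0,0.05],
])

```text
clock: 66.05
position: [450.4, 244.5, 286.7]
ee_rot: [-0.064, -0.702, 0.706, 0.066]
contact_force: [0.6, 1.7, -0.1]
gripper_width: 49.7
```

Call:
play_rows([
  [0,0,0.03,0,0,0,0.05],
  [0,0,0.045,0,0,0,0.05],
  [0,0,0.045,0,0,0,0.05],
  [0,0,0.045,0,0,0,0.05],
  [0,0,0.045,0,0,0,0.05],
  [0,0,0.045,0,0,0,0.05],
  [0,0,0.045,0,0,0,0.05],
  [0,0,0.03,0,0,0,0.05],
  [0,0,0,0,0,0,0.05],
  [0,0,0,0,0,0,0.05],
])

```text
clock: 67.05
position: [390.9, -88.8, 296.8]
ee_rot: [0.07, 0.706, -0.702, -0.058]
contact_force: [-0.2, -1.0, 0.6]
gripper_width: 50.1
```

Run:
```python
from mv import *
s=read_state(); print(s['position'],s['clock'])
e=snap('side','s10'); d=snap('top','t10')
cv2.imwrite('pics/v10.png',np.vstack([cv2.resize(d['color'][170:265,220:490,::-1],(800,281),interpolation=2),np.hstack([cv2.resize(e['color'][150:250,210:310,::-1],(300,300),interpolation=2),cv2.resize(e['color'][150:350,210:545,::-1],(500,300),interpolation=2)])]))
for n,q in(('seat ends',[(-26,190,156),(-26,-190,156)]),): print(n,proj(d,P(rack,q)).round(1),proj(e,P(rack,q)).round(1))
print('crop top', ((proj(d,P(rack,q))-[220,170])*800/270).round(), 'crop side',((proj(e,P(rack,q))-[210,150])*3).round())
```

```text
[390.91627824 -88.80369886 296.80661202] 67.05
seat ends [[214.7 231.7]
 [335.9 246.5]] [[245.3 156.9]
 [274.4 208.4]]
crop top [[-16. 183.]
 [343. 227.]] crop side [[106.  21.]
 [193. 175.]]
```

View pics/v10.png

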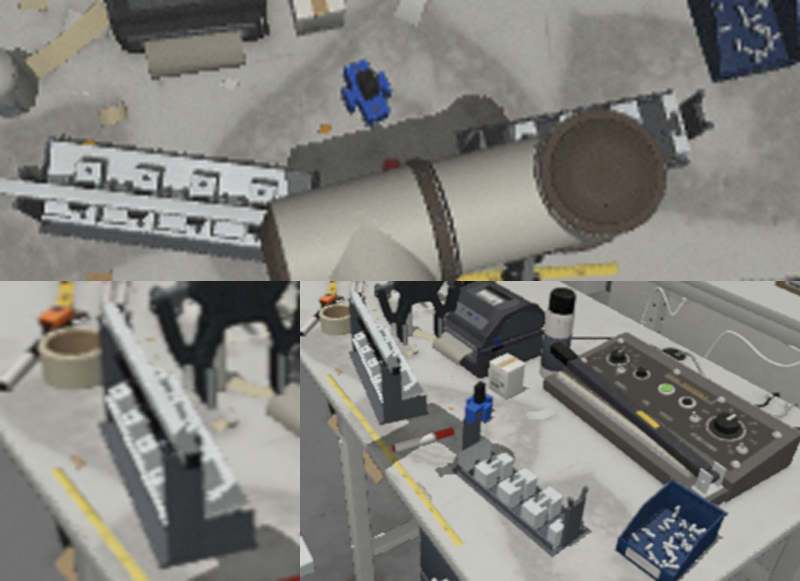

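View 16: the bar lies in both forks. Its near end is at (190,175) in the side crop, against (193,175) predicted. The four blocks stand beneath it and the three spacers are in the tray, so I'm handing in.

```bash
python3 -c "
from bench import job_done; print(job_done())"
```

```text
the job is handed in; nothing more can be done
None
```

The job is done and handed in at about 67 s of the 210 s allowed. I laid the keeper bar behind the tray and lifted all four blocks straight up. They stand on the rack deck at y = ±32 and ±96 mm, and the bar is back in the rack's two forks.

- **Bar knocked:** It was shifted about 22 mm in x and in y while it lay on the bench. I measured it again and moved it clear of the parts bin before lifting it.
- **Last pictures:** The four blocks stand on the deck and the three spacers are in the tray. The blue look-alike and the other items look undisturbed. The bar's near end is within about 1 px of where a seated bar should be. The top picture cuts off its far end, so the check on that side is weaker, and the arm hides part of the tray there.
- **Force:** While the last block was pressed onto the deck, the wrist force read about 60 N (−39, 2, 45) for a moment. That is under the 120 N wrist limit, but it acted through the block, and I cannot tell how the 40 N limit on the arm or gripper body counts it.
- **Tray pose:** My first fit of the tray pose was about 5 mm off in x. I refined it from the handle outlines before the first block, and it then agreed with the bar's position to about 0.5 mm.

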